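# Fetch the tube block from behind the reagent bottles

## Task

The aluminium tube block stands in the white reagent tray behind three bottles. First clear all three bottles out of the tray and stand them on the grey side mat, then set the block down flat and square on the cooling plate, inside its low rim; only then put every bottle back in the tray exactly where it stood at the start. Keep the bottles and the block upright throughout.

Things in the scene. Friction and masses are not known exactly. Their poses are not given: they have to be found in the camera images.
- tray: fixed white tray 136 (x) x 290 (y) mm, floor 4 mm thick, rim 10 mm high. Origin: centre of underside; own +x to its back. Three grey bays on the floor, centres own x -30, y -90, 0, +90 mm, each hold one bottle (within 3 mm; which varies). The block stands behind at own x about +29. A microtube (y -108) and a clear dish (y +108), under 15 mm high, are fixed in its back corners.
- side_mat: thin flat grey mat with a narrow black border, 140 (x) x 260 (y) mm, 4 mm thick, fixed flat on the bench, empty at the start: the side area for the bottles. Origin: centre of its underside; own y is the long way. A pen lies just beyond its +y edge.
- cooler: fixed low grey cooling plate with aluminium top and thin dark steel rim; housing 104 (x) x 110 (y) mm; top surface 24 mm above the bench; the rim is 4 mm higher and encloses 66 x 66 mm. Origin: centre of the underside, below the plate's centre; x and y are along the rim's sides. A bench timer, 62 x 66 x 20 mm, stands 95 mm from the origin towards own +y.
- big_bottle: largest bottle: white screw-cap lab bottle with a blue cap, body 66 mm across up to 113 mm high, cap 34 mm across, 135 mm high in all. Origin: centre of its underside; z up its axis.
- mid_bottle: middle-sized bottle: lab bottle with lilac content and orange cap, body 56 mm across up to 96 mm high, cap 30 mm across, 115 mm high in all. Origin: centre of its underside; z up its axis.
- amber_bottle: smallest bottle: dark amber bottle with black cap, body 42 mm across up to 70 mm high, cap 26 mm across, 89 mm high in all. Origin: centre of its underside; z up its axis.
- tube_block: machined aluminium block with nine dark round wells in its top, 44 x 44 mm, 32 mm high, about 160 g. Origin: centre of its underside; z up, x and y along its sides, at the start parallel to the tray's. A tall cabinet front rises 60 to 85 mm behind its centre, so lean the hand back towards the robot when taking it.

How it is judged:
By the outcome, as a careful person would: the job done as asked, in the order asked, and still so for the second after the job is handed in, with the robot touching nothing.
It also fails if it takes over 147 s, if anything falls off the work surface, if the arm or the gripper's body presses on something with over 40 N, if the wrist force passes 120 N, or if a joint passes its speed limit or range.

## Robot

A 6-joint arm with a two-finger parallel gripper is mounted at the origin on a cart in front of the work surface, level with it; the furniture and walls round the work are solid. World frame = base frame: x ahead of the robot, y to its left, z up, the work surface at z = 0. Lengths are in mm, angles in rad, forces in N, time in s.
With the tool pointing down it reaches from about 200 to 875 mm from the base axis. Payload 3.4 kg.
Tool frame: the origin (TCP) lies at the very end of the fingers, on their centre line; the grasp point (between the pads) lies 19 mm behind it; z points along the fingers, y is the line along which they close (so a half turn about z gives the same grasp; the last joint's range is limited). The gripper opens to 94 mm and grips with 3 to 60 N. Pads are 16 mm wide; open, the fingers measure 119 mm over their backs; the gripper's body (75 mm by 177 mm) begins 78 mm behind the grasp point.
Start: joints at [-1.448, 0.276, 1.505, -0, 1.361, -0.121], TCP at [138.797, -558.033, 205.493] pointing down, gripper open.
Joint ranges: [-2.89, 2.89], [-0.75, 2.08], [0.22, 2.7], [-1.18, 4.32], [0.11, 2.71], [-2.7, 2.7]. Speed limits (rad/s): [2.57, 2.57, 3.14, 3.14, 3.14, 3.14].

## Interface

Orientations are given as a unit quaternion [x, y, z, w].
In Python, from plant import env gives the robot as it stands.
- The arm moves only by the tool apply_moves, never from a script. Its argument "increments" is a list of rows, each a list of 4 numbers: the shift along the tool's x, y, z in cm, then the turn about the tool's z in rad. In form: [[tx, ty, tz, roll], ...]. A call has 1 to 20 rows; each row shifts and turns the commanded pose from where the row before left it, along the tool's axes as they then stand; what a row does not reach is not made up. A row lasts 1/12 s, in which the tool goes at most 41.7 mm and 7.16 degrees, less where a joint would pass 70% of its speed; a pose out of reach is approached as far as the arm can. A call is refused whole if a number of a shift passes 4.17 or a number of a turn 0.125, either way. A call with a gripper value outside its range is refused whole. "fingers" is the finger opening in cm, from 0 to 9.4, set as the call begins (left out, the last holds). The fingers move at their own pace and stop on an object; "newtons" is the grip in N (left out, the last holds). Time passes only in rows, so rows that do not move let the fingers close. It gives the time, the measured TCP pose, the force, the opening and the grip force at its end, in the units of the state.
- env.read_state(): the state, without advancing time (a new reading comes with each control period).
- env.grab_frame(name): name is "side" or "top" or "wrist"; returns the picture (420x560x3 uint8, red, green, blue); there is no depth.
- env.get_calibration(name): a dict with "fx", "fy", "cx", "cy" (pixels), "R" (3x3) and "t" (3): a world point X has camera coordinates R X + t. Camera axes: x right, y down, z forward; pixel columns grow to the right and rows downward; lengths in mm; the calibration is good to about 2 mm. A picture is of the moment at which its call begins: read the wrist's pose just before it. get_calibration takes no time and is no camera call; for the wrist camera it gives the pose at the moment of the call.
- env.sign_off(): hands the job in; it is judged then, once.
The state is a dict: "t": time; "q": joint angles; "qvel": joint speeds; "joint_efforts": joint torques, N m; "tcp_pos": TCP position; "eef_rot": TCP orientation; "contact_force": force on the tool from outside, world axes, zero at the start; "moment": the same for the moment, N m; "grip_width": opening from 0.0 (shut) to 1.0 (fully open); "grip_force": force on a finger pad.
Only numpy, scipy, OpenCV 4.12 (cv2) and the standard library are available. Lean on these libraries where they do the work, as an engineer would, in place of code of your own. Each camera call takes 0.05 s, during which the arm holds its last target. There are 200 camera calls.

## Working session

There is one attempt and no reset: what is moved stays moved. The work goes in short steps, Python scripts to look and compute and a tool call to move; the robot and the scene stay as the last step left them, time stands still between calls to the robot, and variables do not carry over. Pictures are saved under pics/ and viewed, at most 14 in all, crops included, and the job is handed in when it is done.

Besides the shell and the picture viewer there is one more tool, called after "Emit:" as name([rows], argument=value, ...), one row to a line, values as JSON. apply_moves: Moves the arm, as the interface text tells. Its arguments: {"type":"object","properties":{"increments":{"type":"array","items":{"type":"array","items":{"type":"number"}}},"fingers":{"type":"number"},"newtons":{"type":"number"}},"required":["increments"]}

```bash
mkdir -p pics; ls
cat > h.py <<'E'
import numpy as np, cv2
from plant import env
def grab(n,f):
    im=env.grab_frame(n); cv2.imwrite('pics/'+f,im[:,:,::-1]); return im
def ray(c,u,v):
    d=np.array([(u-c['cx'])/c['fx'],(v-c['cy'])/c['fy'],1.]); R=np.array(c['R']);t=np.array(c['t'])
    return -R.T@t, R.T@d
def onz(c,u,v,z):
    o,d=ray(c,u,v); return o+d*(z-o[2])/d[2]
def tri(c1,p1,c2,p2):
    o1,d1=ray(c1,*p1);o2,d2=ray(c2,*p2)
    s=np.linalg.lstsq(np.c_[d1,-d2],o2-o1,rcond=None)[0]
    a=o1+s[0]*d1;b=o2+s[1]*d2
    return (a+b)/2,np.linalg.norm(a-b)
def proj(c,X):
    p=np.array(c['R'])@np.array(X,float)+np.array(c['t']); return p[0]/p[2]*c['fx']+c['cx'],p[1]/p[2]*c['fy']+c['cy']
E
python3 - <<'E'
from h import *
np.set_printoptions(precision=3,suppress=True)
s=env.read_state();print(s)
for n in('top','side','wrist'):
    c=env.get_calibration(n);print(n,c['fx'],c['cx'],c['cy'],(-np.array(c['R']).T@c['t']),np.array(c['R'])[2]); grab(n,n+'0.png')
E
```

```text
pics
{'t': 0.0, 'q': array([-1.448,  0.277,  1.506,  0.   ,  1.361, -0.121]), 'qvel': array([ 0.   , -0.001,  0.   ,  0.001, -0.001,  0.001]), 'joint_efforts': array([  0.   , -40.458, -23.722,   0.07 ,   0.035,  -0.   ]), 'tcp_pos': array([ 138.715, -557.446,  204.632]), 'eef_rot': array([ 0.993,  0.122,  0.   , -0.001]), 'contact_force': array([ 0.867, -0.003,  0.099]), 'moment': array([ 0.013, -0.02 , -0.01 ]), 'grip_force': 0.0, 'grip_width': 1.0005473094205493}
top 394.9336817918583 288.79302597679947 209.76559968194005 [ 311.746   26.23  1070.174] [ 0.181 -0.022 -0.983]
side 389.14587581799924 283.6420149427443 205.20685016293942 [ 443.167 -848.334  812.74 ] [ 0.059  0.744 -0.665]
wrist 368.04046160098136 273.85534749507343 206.93592723583998 [ 208.004 -541.333  383.945] [-0.241 -0.059 -0.969]
```

View pics/top0.png

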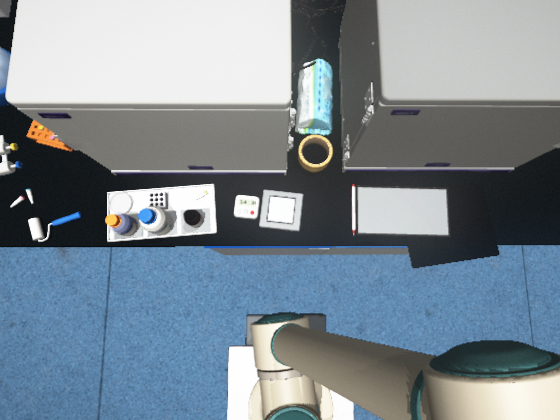

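View pics/side0.png

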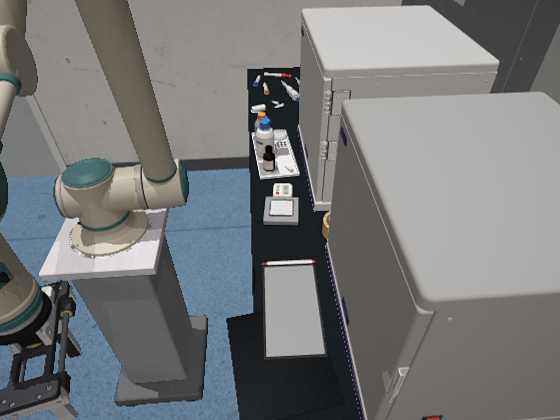

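Top view: tray at px (107–216, 184–241) with mid (117,222), big (152,218) and amber (193,217) bottles. The block is at (158,199), cooler at (281,210), mat at (355–449, 187–236). The side view agrees with this. Next, coarse positions.

Run:
```python
from h import *
np.set_printoptions(precision=1,suppress=True)
c=env.get_calibration('top');s=env.get_calibration('side')
for n,z,P in [('tray',10,[(107,190),(215,184),(216,235),(108,241)]),('mat',4,[(358,187),(449,188),(448,236),(354,235)]),('cool',26,[(264,190),(302,191),(298,230),(260,228)]),('block',36,[(158,199)]),('caps big',139,[(148,215)]),('mid',119,[(112,219)]),('amb',93,[(192,216)]),('cab',0,[(110,172),(285,172),(345,168),(510,168)]),('bench',0,[(300,247)])]:
    print(n,*[onz(c,*p,z)[:2] for p in P])
print('tri big',tri(c,(148,215),s,(265,121)),'mid',tri(c,(112,219),s,(262,114)),'amb',tri(c,(192,216),s,(268,148)))
```

```text
tray [562.1 497.9] [579. 205.] [438.  198.3] [422.7 484.5]
mat [ 572.  -191.1] [ 569.2 -446.8] [ 434.2 -433.3] [ 437.7 -175.2]
cool [558.3  69.5] [555.5 -33.5] [448.9 -21.7] [454.5  79.5]
block [531.4 350.3]
caps big [470.8 339.5]
mid [464.5 431.9]
amb [475.9 245.8]
cab [615.8 498.1] [616.2  12.1] [ 628.1 -157.1] [ 628.6 -628.4]
bench [405.9 -27.8]
tri big (array([472.1, 339. , 141.3]), np.float64(3.3536807563143194)) mid (array([465.5, 432.6, 117.6]), np.float64(1.440011116384177)) amb (array([477. , 246. ,  92.7]), np.float64(1.9751509171385964))
```

View pics/wrist0.png

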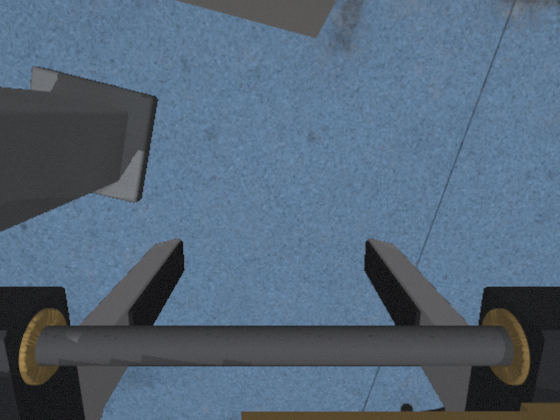

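The wrist view shows the finger tips at about (180,245) and (370,245), with the camera on the tool +x side. The coarse cap triangulations match the given heights: 141 vs 139, 118 vs 119 and 93 vs 93 mm. I'll move to look at the mat and cooler.

Emit:
apply_moves([
  [0,0,-2,0.08],
  [0,0,-3.5,0.08],
  [0,0,-3.5,0.085],
  [0,0,-3.5,0],
  [2.4,-2.4,0,0],
  [2.4,-2.4,0,0],
  [2.4,-2.4,0,0],
  [2.4,-2.4,0,0],
  [2.4,-2.4,0,0],
  [2.4,-2.4,0,0],
  [2.4,-2.4,0,0],
  [2.4,-2.4,0,0],
  [2.4,-2.4,0,0],
  [2.4,-2.4,0,0],
  [0,0,0,0],
  [0,0,0,0],
])

```text
t: 1.48
tcp_pos: [379.8, -317.1, 330.3]
eef_rot: [1.0, 0.001, -0.0, -0.0]
contact_force: [0.5, -0.3, -0.4]
grip_width: 1.004
grip_force: 0.0
```

Run:
```python
from h import *
s=env.read_state();print(s['q'],s['tcp_pos'],s['eef_rot']);c=env.get_calibration('wrist');grab('wrist','w1.png');np.save('c1.npy',c,allow_pickle=True)
```

```text
[-8.36019807e-01  1.06240639e-01  1.42181628e+00 -3.62784511e-04
  1.61396038e+00  7.32364152e-01] [ 379.83080137 -317.06710898  330.26190866] [ 9.99999243e-01  1.19839499e-03 -2.76769728e-04 -3.63786816e-05]
```

Emit:
apply_moves([
  [0,-2.5,0,0],
  [0,-4,0,0],
  [0,-4,0,0],
  [0,-4,0,0],
  [0,-4,0,0],
  [0,-4,0,0],
  [0,-4,0,0],
  [0,-4,0,0],
  [0,-2.5,0,0],
  [0,0,0,0],
  [0,0,0,0],
])

```text
t: 2.45
tcp_pos: [379.3, 11.2, 330.5]
eef_rot: [1.0, -0.0, 0.0, 0.001]
contact_force: [0.4, -0.8, 0.2]
grip_width: 1.002
grip_force: 0.0
```

Run:
```python
from h import *
s=env.read_state();print(s['q'],s['tcp_pos'],s['eef_rot']);c=env.get_calibration('wrist');grab('wrist','w2.png');np.save('c2.npy',c,allow_pickle=True)
```

```text
[-1.52950727e-01 -7.96721263e-02  1.61088393e+00 -1.28310501e-03
  1.61003544e+00  1.41780354e+00] [379.31937775  11.23952613 330.47984721] [ 9.99999780e-01 -4.24676338e-06  7.30033704e-05  6.59883936e-04]
```

Emit:
apply_moves([
  [0,-2.5,0,0],
  [0,-4,0,0],
  [0,-4,0,0],
  [0,-4,0,0],
  [0,-4,0,0],
  [0,-4,0,0],
  [0,-4,0,0],
  [0,-4,0,0],
  [0,-2.5,0,0],
  [0,0,0,0],
  [0,0,0,0],
])

```text
t: 3.42
tcp_pos: [381.4, 340.7, 329.5]
eef_rot: [1.0, -0.001, -0.0, 0.001]
contact_force: [0.4, 0.2, 1.2]
grip_width: 1.001
grip_force: 0.0
```

Run:
```python
from h import *
s=env.read_state();print(s['t'],s['q'],s['tcp_pos'],s['eef_rot']);c=env.get_calibration('wrist');w3=grab('wrist','w3.png');np.save('c3.npy',c,allow_pickle=True)
a=np.vstack([cv2.imread(f'pics/w{i}.png')[:260] for i in(1,2)]);cv2.imwrite('pics/m12.png',a)
```

```text
3.4167 [ 5.94080968e-01  1.34042233e-01  1.39096653e+00 -1.47445041e-03
  1.61866444e+00  2.16708665e+00] [381.41285117 340.69325779 329.45543299] [ 9.99998539e-01 -1.13918822e-03 -4.48509791e-04  1.19302728e-03]
```

View pics/m12.png

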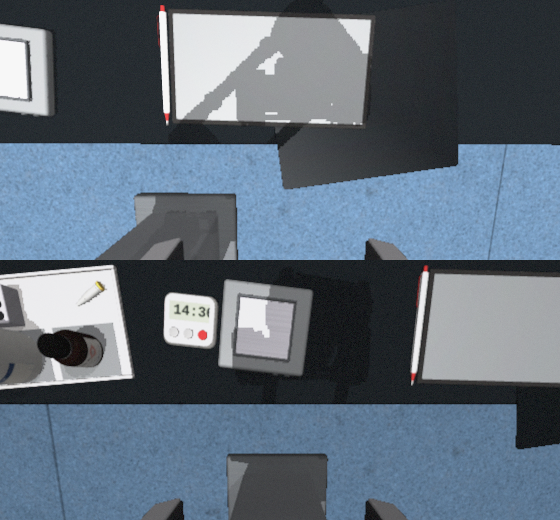

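View pics/w3.png

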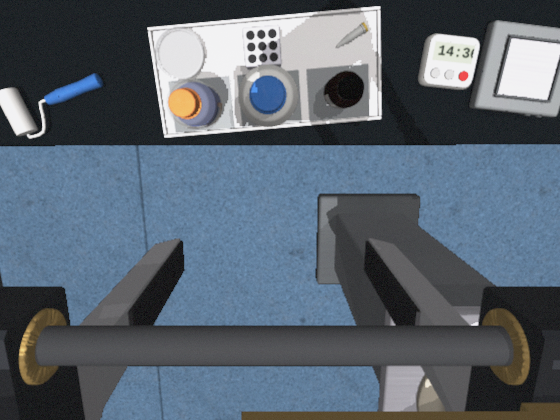

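w1: the mat's black border has corners at about (170,11), (374,16), (366,126), (170,124). w2: cooler at (220–312, 22–115), amber bottle at (60,85), timer at (190,60). w3: whole tray (150–380, 8–136), caps at (183,103) orange, (268,94) blue and (347,88) black, block wells around (262,45). I'll refine these with masks.

```bash
cat > meas.py <<'E'
from h import *
np.set_printoptions(precision=1,suppress=True)
I={i:cv2.imread(f'pics/w{i}.png') for i in(1,2,3)};C={i:np.load(f'c{i}.npy',allow_pickle=True).item() for i in(1,2,3)}
T=cv2.imread('pics/top0.png');S=cv2.imread('pics/side0.png');ct=env.get_calibration('top');cs=env.get_calibration('side')
def big(m,roi):
    x0,y0,x1,y1=roi;k=np.zeros_like(m,np.uint8);k[y0:y1,x0:x1]=m[y0:y1,x0:x1]*255
    cc=cv2.findContours(k,cv2.RETR_EXTERNAL,cv2.CHAIN_APPROX_NONE)[0]
    return max(cc,key=cv2.contourArea)[:,0].astype(np.float32)
def cen(p):
    r=cv2.fitEllipse(p);return r[0],r[1]
def hsv(im):return cv2.cvtColor(im,cv2.COLOR_BGR2HSV).astype(int)
def rect(c,p,z):
    h=cv2.convexHull(p)[:,0]; W=np.array([onz(c,u,v,z)[:2] for u,v in h],np.float32)
    (x,y),(w,hh),a=cv2.minAreaRect(W); a=(a+45)%90-45
    return np.array([x,y]),(w,hh),np.deg2rad(a)
if __name__=='__main__':
    g={i:I[i].max(2) for i in I}
    H={i:hsv(I[i]) for i in I}
    bl=lambda H:(abs(H[...,0]-108)<12)&(H[...,1]>150)&(H[...,2]>50)
    orr=lambda H:(abs(H[...,0]-13)<8)&(H[...,1]>170)&(H[...,2]>100)
    e3=cen(big(bl(H[3]),(235,60,305,130)));print('blue',e3,onz(C[3],*e3[0],139))
    o3=cen(big(orr(H[3]),(160,80,220,125)));print('orange',o3,onz(C[3],*o3[0],119))
    a3=cen(big(g[3]<45,(325,68,368,112)));print('black',a3,onz(C[3],*a3[0],93))
    a2=cen(big(g[2]<40,(35,65,68,105)));print('black w2',a2,tri(C[3],a3[0],C[2],a2[0]))
    Ht,Hs=hsv(T),hsv(S)
    bt=cen(big(bl(Ht),(135,200,165,235)));bs=cen(big(bl(Hs),(250,110,280,132)));print('blue t,s',bt,bs,tri(C[3],e3[0],ct,bt[0]))
    ot=cen(big(orr(Ht),(100,205,125,235)));print('or t',ot,tri(C[3],o3[0],ct,ot[0]))
    print('tray',rect(C[3],big(g[3]>95,(140,0,390,140)),10))
    w=(g[3]<50);x=np.zeros_like(w);x[25:66,243:282]=w[25:66,243:282]
    n,_,st,ce=cv2.connectedComponentsWithStats(x.astype(np.uint8));ok=[k for k in range(1,n) if 15<st[k,4]<90];P=np.array([onz(C[3],*ce[k],36)[:2] for k in ok]);print('wells',st[1:,4],P,P.mean(0),cv2.minAreaRect(P.astype(np.float32)))
    for i,roi in((2,(210,10,320,125)),(3,(468,10,560,125))):
        print('cooler',i,rect(C[i],big(g[i]>75,roi),24))
        print(' plate',rect(C[i],big(g[i]>115,(roi[0]+17,roi[1]+14,roi[2]-14,roi[3]-12)),24))
    print('mat',rect(C[1],big(g[1]>75,(172,5,372,130)),4))
E
python3 meas.py
```

```text
blue ((267.33331298828125, 94.54888153076172), (34.20017623901367, 36.543094635009766)) [469.5 345.2 139. ]Traceback (most recent call last):
  File "meas.py", line 22, in <module>
    o3=cen(big(orr(H[3]),(160,80,220,125)));print('orange',o3,onz(C[3],*o3[0],119))
           ~~~^^^^^^^^^^^^^^^^^^^^^^^^^^^^
  File "meas.py", line 8, in big
    return max(cc,key=cv2.contourArea)[:,0].astype(np.float32)
           ~~~^^^^^^^^^^^^^^^^^^^^^^^^
ValueError: max() iterable argument is empty
```

```bash
python3 -c "
from meas import *
print(hsv(I[3])[103,183],hsv(T)[219,112])"
sed -i 's/abs(H\[...,0\]-13)<8)&(H\[...,1\]>170)/abs(H[...,0]-15)<10)\&(H[...,1]>140)/' meas.py; python3 meas.py
```

```text
[ 18 145 241] [ 21 163 254]
blue ((267.33331298828125, 94.54888153076172), (34.20017623901367, 36.543094635009766)) [469.5 345.2 139. ]
orange ((184.82012939453125, 102.87566375732422), (28.493854522705078, 31.422964096069336)) [462.4 429.5 119. ]
black ((344.53997802734375, 89.02281951904297), (34.129215240478516, 37.29762649536133)) [477.2 262.6  93. ]
black w2 ((55.24114227294922, 85.83504486083984), (30.417179107666016, 34.76974868774414)) (array([479.3, 258.2,  69.8]), np.float64(1.625939432818123))
blue t,s ((147.0618896484375, 215.9910125732422), (13.679253578186035, 16.796485900878906)) ((265.0013732910156, 122.81163787841797), (8.858277320861816, 12.65076732635498)) (array([470.1, 345.3, 127.9]), np.float64(0.2199160874005288))
or t ((112.66278076171875, 220.2713623046875), (10.9998779296875, 15.58301830291748)) (array([462. , 430.1, 118.3]), np.float64(1.1654727177380162))
tray (array([500.3, 346.7]), (136.73072814941406, 290.535400390625), np.float64(0.08192577599442838))
wells [36  8 33 11] [[530.5 340. ]
 [517.8 339.1]] [524.1 339.6] ((524.1340942382812, 339.5614929199219), (12.766149520874023, 0.0), -175.7743377685547)
cooler 2 (array([503.8,  22.1]), (108.19744110107422, 102.72484588623047), np.float64(-0.11019028747284604))
 plate (array([503.7,  19.3]), (97.08436584472656, 101.57323455810547), np.float64(-0.030911843404767735))
cooler 3 (array([502.8,  25.3]), (110.531982421875, 105.3533706665039), np.float64(-0.112490859180511))
 plate (array([503.6,  37.7]), (113.2796859741211, 76.03083801269531), np.float64(0.1404146025526962))
mat (array([ 504.1, -313.2]), (255.66107177734375, 136.6328887939453), np.float64(-0.030269888424004132))
```

Run:
```python
from meas import *
a=cv2.resize(I[3][5:140,150:385],None,fx=3.4,fy=3.4,interpolation=cv2.INTER_CUBIC)
b=cv2.resize(I[2][15:125,210:325],(400,383)[:2] and (138,132),interpolation=cv2.INTER_CUBIC)
cv2.imwrite('pics/crop3.png',a)
```

```text
(no output)
```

View pics/crop3.png

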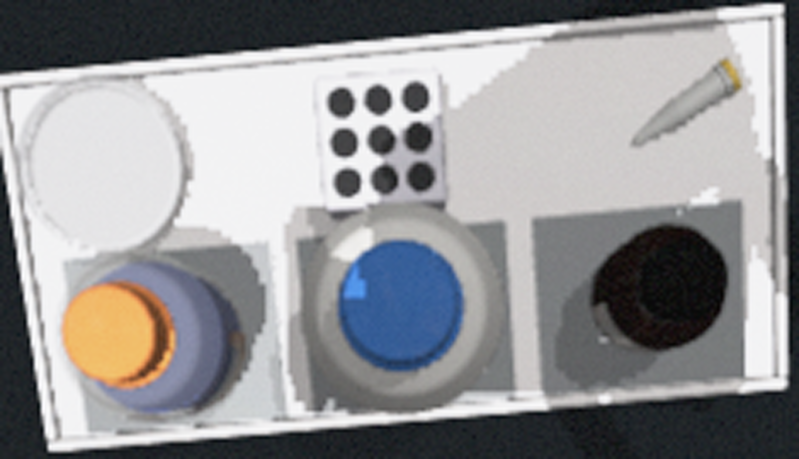

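The crop shows cap tops at (109,333), (402,305) and (683,272), and the middle well at (381,139), in crop pixels at 3.4x.

Run:
```python
from meas import *
f=lambda u,v:(150+(u+.5)/3.4-.5,5+(v+.5)/3.4-.5)
for n,z,u,v in(('or',119,109,333),('bl',139,402,304),('bk',93,683,272)):print(n,onz(C[3],*f(u,v),z))
W=np.array([[onz(C[3],*f(u,v),36)[:2] for u,v in r] for r in [((341,101),(378,98),(416,97)),((344,142),(381,139),(418,136)),((347,181),(384,179),(421,177))]])
print('blk',W.mean((0,1)),W[0].mean(0)-W[2].mean(0),W[:,0].mean(0)-W[:,2].mean(0))
print('bk tri', tri(C[3],f(683,272),ct,(191.5,215.5)), 'blk tri',tri(C[3],f(381,139),ct,(158,199)),tri(C[3],f(381,139),cs,(282,144)))
c,s=np.cos(.082),np.sin(.082)
for p in((-30,-90),(-30,0),(-30,90),(29,0)):print(p,500.3+c*p[0]-s*p[1],346.7+s*p[0]+c*p[1])
# floor/rim/plate heights from two views: tray corner and cooler corners w2/w3
p2=rect(C[2],big(I[2].max(2)>75,(210,10,320,125)),24)
def corners(i,roi,th=75):
    h=cv2.convexHull(big(I[i].max(2)>th,roi));return cv2.approxPolyDP(h,0.05*cv2.arcLength(h,True),True)[:,0]
a=corners(2,(210,10,320,125));b=corners(3,(468,10,560,125));print(a,b)
```

```text
or [462.7 432.7 119. ]
bl [470.  344.7 139. ]
bk [481.7 256.4  93. ]
blk [530.1 353. ] [26.1  1.7] [-1.5 26.1]
bk tri (array([482.1, 252. ,  70.2]), np.float64(2.2343778271296273)) blk tri (array([532.4, 353.1,  27.4]), np.float64(1.7647256166364844)) (array([531.3, 353. ,  36.8]), np.float64(2.734623530163721))
(-30, -90) 477.7725357575492 254.54516640563503
(-30, 0) 470.40080349744545 344.24275591329877
(-30, 90) 463.0290712373417 433.9403454209625
(29, 0) 529.2025566191361 349.07533595047784
[[226.  19.]
 [311.  31.]
 [301. 114.]
 [218. 105.]] [[496.  20.]
 [559.  28.]
 [555. 116.]
 [474. 107.]]
```

Positions: big (470,344.5), mid (463,433), amber (480,256), block (530,353), tray yaw 0.08. Heights and bay offsets are consistent with the text. Next I turn the hand half round so the camera is on the robot side.

Emit:
apply_moves([
  [0,0,0,-0.06],
  [0,0,0,-0.12],
  [0,0,0,-0.12],
  [0,0,0,-0.12],
  [0,0,0,-0.12],
  [0,0,0,-0.12],
  [0,0,0,-0.12],
  [0,0,0,-0.12],
  [0,0,0,-0.12],
  [0,0,0,-0.12],
  [0,0,0,-0.12],
  [0,0,0,-0.12],
  [0,0,0,-0.12],
  [0,0,0,-0.12],
  [0,0,0,-0.12],
  [0,0,0,-0.12],
  [0,0,0,-0.12],
  [0,0,0,-0.12],
  [0,0,0,-0.12],
  [0,0,0,-0.12],
], fingers=8.2)

```text
t: 5.13
tcp_pos: [380.9, 338.9, 330.8]
eef_rot: [0.39, 0.921, -0.0, 0.001]
contact_force: [1.1, 0.1, 0.6]
grip_width: 0.869
grip_force: 0.0
```

Emit:
apply_moves([
  [0,0,0,-0.12],
  [0,0,0,-0.12],
  [0,0,0,-0.12],
  [0,0,0,-0.12],
  [0,0,0,-0.12],
  [0,0,0,-0.12],
  [0,0,0,-0.12],
  [0,0,0,-0.04],
  [-1.5,0,0,0],
  [-3,-0.1,0,0],
  [-3,-0.1,0,0],
  [-1.4,-0.1,0,0],
  [0,0,2,0],
  [0,0,4,0],
  [0,0,4,0],
  [0,0,3.5,0],
  [0,0,0,0],
  [0,0,0,0],
])

```text
t: 6.63
tcp_pos: [468.6, 343.9, 194.3]
eef_rot: [-0.038, 0.999, -0.001, -0.002]
contact_force: [0.1, 0.4, 0.8]
grip_width: 0.873
grip_force: 0.0
```

```bash
cat > st.py <<'E'
from h import *
import sys
np.set_printoptions(precision=3,suppress=True)
def st():
    s=env.read_state();q=s['eef_rot'];yaw=2*np.arctan2(q[1],q[0])%(2*np.pi)
    from scipy.spatial.transform import Rotation as Ro
    z=Ro.from_quat(q).apply([0,0,1])
    print('t',s['t'],'tcp',s['tcp_pos'],'yaw',round(yaw,4),'z',z,'q',s['q'],'F',s['contact_force'],'g',s['grip_width']*94,s['grip_force'])
    return s,yaw
def go(s,yaw,X):
    d=np.array(X,float)-s['tcp_pos'];c,sn=np.cos(yaw),np.sin(yaw)
    print('to',X,'tool cm',np.array([c*d[0]+sn*d[1],sn*d[0]-c*d[1],-d[2]])/10)
if __name__=='__main__':
    s,y=st()
    if len(sys.argv)>3: go(s,y,[float(a) for a in sys.argv[1:4]])
    if len(sys.argv)>4: grab('wrist',sys.argv[4])
E
python3 st.py 470 344.5 75 w4.png
```

```text
t 6.6333 tcp [468.567 343.945 194.269] yaw 3.2167 z [-0.004 -0.002 -1.   ] q [ 0.514  0.294  1.507 -0.     1.345 -1.132] F [0.063 0.445 0.76 ] g 82.05235157349524 0.0
to [470.0, 344.5, 75.0] tool cm [-0.147  0.045 11.927]
```

View pics/w4.png

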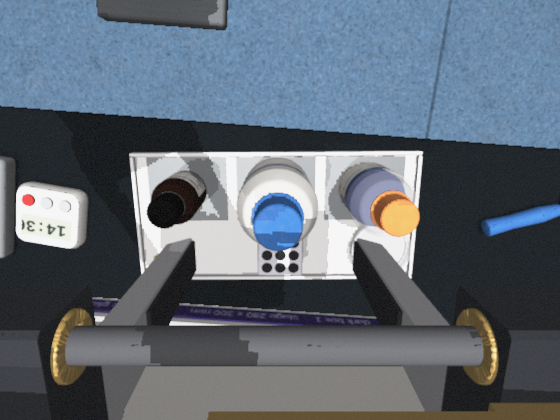

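The view shows the tray from above with caps at (278,218) blue, (165,209) black and (400,215) orange. The finger tips straddle the big bottle at columns 193 and 357. I'll cross-check by triangulating against w3.

Run:
```python
from meas import *
c=env.get_calibration('wrist');np.save('c4.npy',c,allow_pickle=True)
f=lambda u,v:(150+(u+.5)/3.4-.5,5+(v+.5)/3.4-.5)
for n,a,b in(('bl',(402,304),(278,217)),('or',(109,333),(400,214.5)),('bk',(683,272),(165,209))):print(n,tri(C[3],f(*a),c,b))
for u,v,z in((278,217,139),(400,214.5,119),(165,209,93),(279,261,36)):print(onz(c,u,v,z))
im=cv2.imread('pics/w4.png');print('tray',rect(c,big(im.max(2)>75,(120,145,430,235)),10))
```

```text
bl (array([470.8, 346.1, 120.2]), np.float64(2.3275840356289286))
or (array([462.1, 432.9, 122.4]), np.float64(2.2443740316945617))
bk (array([482.8, 253.6,  78.1]), np.float64(0.5227352189453778))
[465.3 346.6 139. ]
[462.4 435.2 119. ]
[478.6 258.1  93. ]
[539.6 354.6  36. ]
tray (array([477. , 347.7]), (87.19166564941406, 294.5436706542969), np.float64(0.07630053062666532))
```

Emit:
apply_moves([
  [-0.05,0.1,2,0],
  [0,0,3.5,0],
  [0,0,3.5,0],
  [0,0,2.4,0],
  [0,0,0.5,0],
  [0,0,0,0],
  [0,0,0,0],
])

```text
t: 7.27
tcp_pos: [471.6, 347.7, 79.2]
eef_rot: [-0.038, 0.999, 0.001, 0.002]
contact_force: [0.8, -0.5, -0.5]
grip_width: 0.876
grip_force: 0.0
```

Emit:
apply_moves([
  [0,0,0,0],
  [0,0,0,0],
  [0,0,0,0],
  [0,0,0,0],
  [0,0,0,0],
  [0,0,0,0],
], fingers=5.5, newtons=30)

```text
t: 7.77
tcp_pos: [470.4, 347.1, 78.2]
eef_rot: [-0.039, 0.999, 0.001, 0.002]
contact_force: [0.0, 0.1, 6.6]
grip_width: 0.683
grip_force: 30.0
```

```bash
python3 st.py 504 -228 150 w5.png
```

```text
t 7.7667 tcp [470.414 347.097  78.16 ] yaw 3.2189 z [ 0.003  0.001 -1.   ] q [ 0.517  0.385  1.677 -0.     1.076 -1.131] F [0.029 0.138 6.591] g 64.16257647835415 30.007264707237482
to [504.0, -228.0, 150.0] tool cm [  1.095 -57.597  -7.184]
```

View pics/w5.png

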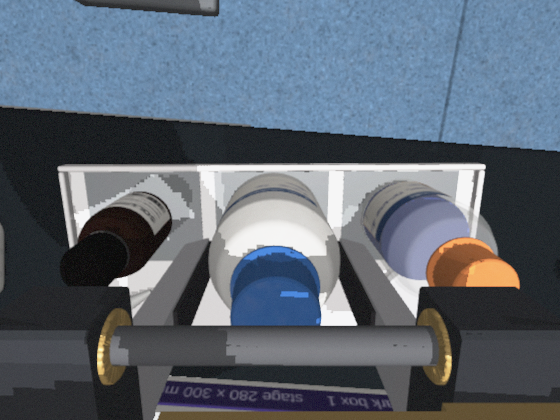

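The big bottle is held (opening 64 mm, 30 N), with its cap at (275,285) between the fingers. I'll lift it clear of the amber bottle and carry it to the mat.

Emit:
apply_moves([
  [0,0,-0.5,0],
  [0,0,-1.5,0],
  [0,0,-3,0],
  [0,0,-4,0],
  [0,0,-2.5,0],
  [0,0,0,0],
], newtons=35)

```text
t: 8.32
tcp_pos: [472.1, 348.4, 197.3]
eef_rot: [-0.039, 0.999, 0.003, 0.005]
contact_force: [1.3, -0.1, -1.9]
grip_width: 0.687
grip_force: 35.0
```

```bash
python3 st.py
```

```text
t 8.3167 tcp [472.144 348.378 197.273] yaw 3.2189 z [ 0.009  0.005 -1.   ] q [ 0.517  0.292  1.503  0.     1.336 -1.131] F [ 1.265 -0.074 -1.905] g 64.54053054624575 34.989799215691164
```

Emit:
apply_moves([
  [0.06,-1,0,0],
  [0.06,-2,0,0],
  [0.06,-3,0,0],
  [0.06,-3.6,0,0],
  [0.06,-3.6,0,0],
  [0.06,-3.6,0,0],
  [0.06,-3.6,0,0],
  [0.06,-3.6,0,0],
  [0.06,-3.6,0,0],
  [0.06,-3.6,0,0],
  [0.06,-3.6,0,0],
  [0.06,-3.6,0,0],
  [0.06,-3.6,0,0],
  [0.06,-3.6,0,0],
  [0.04,-3.6,0,0],
  [0.04,-3,0,0],
  [0.04,-2.4,0,0],
  [0,-2,0,0],
  [0,-1,0,0],
  [0,0,0,0],
])

```text
t: 9.98
tcp_pos: [502.5, -230.0, 188.9]
eef_rot: [-0.037, 0.999, 0.001, -0.002]
contact_force: [0.1, 0.2, -2.3]
grip_width: 0.685
grip_force: 35.0
```

Emit:
apply_moves([
  [0,0,0,0],
  [0,0,1,0],
  [0,0,2.5,0],
  [0,0,3,0],
  [0,0,2.5,0],
  [0,0,1,0],
  [0,0,0.5,0],
  [0,0,0.3,0],
  [0,0,0,0],
  [0,0,0,0],
])

```text
t: 10.82
tcp_pos: [505.1, -228.8, 84.7]
eef_rot: [-0.039, 0.999, -0.001, 0.001]
contact_force: [-0.1, 0.0, -2.7]
grip_width: 0.681
grip_force: 35.0
```

```bash
python3 st.py 504 -228 76 w6.png
```

```text
t 10.8167 tcp [ 505.135 -228.762   84.696] yaw 3.2192 z [ 0.002 -0.001 -1.   ] q [-0.551  0.339  1.735 -0.     1.066 -2.199] F [-0.052  0.038 -2.709] g 63.97567913804928 34.99003102770075
to [504.0, -228.0, 76.0] tool cm [0.107 0.085 0.87 ]
```

View pics/w6.png

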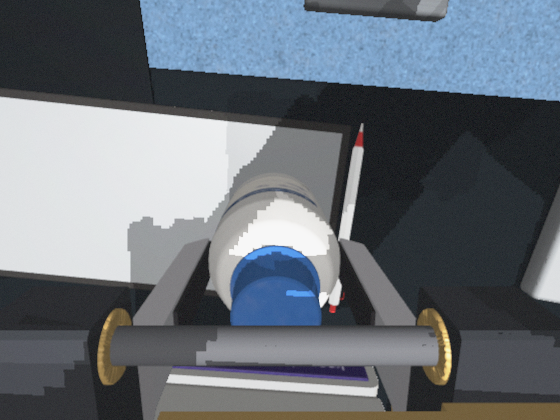

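The big bottle hangs over the mat, with the mat's +y border at about column 340 and the pen beyond it. I'll shift 5 mm inward and lower to contact.

Emit:
apply_moves([
  [0,-0.5,0,0],
  [0,0,0.3,0],
  [0,0,0.2,0],
  [0,0,0.1,0],
  [0,0,0,0],
  [0,0,0,0],
])

```text
t: 11.37
tcp_pos: [504.8, -233.9, 78.2]
eef_rot: [-0.039, 0.999, -0.001, 0.0]
contact_force: [-0.7, -0.7, 4.5]
grip_width: 0.684
grip_force: 35.0
```

Emit:
apply_moves([
  [0,0,0.1,0],
  [0,0,0,0],
  [0,0,0,0],
])

```text
t: 11.62
tcp_pos: [505.0, -233.9, 78.2]
eef_rot: [-0.039, 0.999, -0.001, 0.001]
contact_force: [-2.2, -0.2, 9.6]
grip_width: 0.685
grip_force: 35.0
```

Emit:
apply_moves([
  [0,0,-0.1,0],
  [0,0,0,0],
  [0,0,0,0],
  [0,0,0,0],
  [0,0,-1,0],
  [0,0,-3,0],
  [0,0,-4,0],
  [0,0,-3.5,0],
  [-0.05,2,0,0],
  [-0.1,3.5,0,0],
  [-0.1,4,0,0],
  [-0.1,4,0,0],
  [-0.1,4,0,0],
  [-0.1,4,0,0],
  [-0.1,4,0,0],
  [-0.1,4,0,0],
  [-0.1,4,0,0],
  [-0.1,4,0,0],
  [-0.1,4,0,0],
  [-0.05,4,0,0],
], fingers=8.2)

```text
t: 13.28
tcp_pos: [480.0, 223.1, 193.2]
eef_rot: [-0.039, 0.999, 0.0, 0.0]
contact_force: [0.4, 0.0, 0.4]
grip_width: 0.873
grip_force: 0.0
```

Emit:
apply_moves([
  [0,4,0,0],
  [0,4,0,0],
  [0,4,0,0],
  [0,4,0,0],
  [0,3,0,0],
  [0,1.6,0,0],
  [0,0.7,0,0],
  [0,0,2,0],
  [0,0,2,0],
  [0,0,0,0],
  [0,0,0,0],
  [0,0,0,0],
])

```text
t: 14.28
tcp_pos: [464.8, 432.7, 153.6]
eef_rot: [-0.038, 0.999, 0.0, 0.001]
contact_force: [1.3, 0.6, 0.6]
grip_width: 0.873
grip_force: 0.0
```

```bash
python3 st.py 463.5 433 55 w7.png
python3 - <<'E'
from meas import *
im=cv2.imread('pics/w7.png');c=env.get_calibration('wrist')
p=cen(big((abs(hsv(im)[...,0]-15)<10)&(hsv(im)[...,1]>140)&(hsv(im)[...,2]>100),(200,100,400,320)));print(p,onz(c,*p[0],117))
E
```

```text
t 14.2833 tcp [464.787 432.651 153.556] yaw 3.2176 z [ 0.001  0.    -1.   ] q [ 0.64   0.396  1.454 -0.001  1.291 -1.006] F [1.325 0.555 0.625] g 82.07249489287602 0.0
to [463.5, 433.0, 55.0] tool cm [0.126 0.045 9.856]
((276.8295593261719, 224.78150939941406), (46.89095687866211, 53.20903015136719)) [459.4 433.5 117. ]
```

Emit:
apply_moves([
  [0.2,0,1.5,0],
  [0,0,3.5,0],
  [0,0,3,0],
  [0,0,1.5,0],
  [0,0,0.4,0],
  [0,0,0,0],
  [0,0,0,0],
])

```text
t: 14.92
tcp_pos: [463.2, 433.9, 55.1]
eef_rot: [-0.038, 0.999, 0.001, 0.001]
contact_force: [1.7, 0.5, 0.0]
grip_width: 0.874
grip_force: 0.0
```

Emit:
apply_moves([
  [0,0,0,0],
  [0,0,0,0],
  [0,0,0,0],
  [0,0,0,0],
  [0,0,0,0],
  [0,0,0,0],
  [0,0,0,0],
], fingers=4.5, newtons=30)

```text
t: 15.5
tcp_pos: [462.3, 433.9, 54.2]
eef_rot: [-0.039, 0.999, 0.001, 0.001]
contact_force: [-0.8, 1.1, 3.7]
grip_width: 0.585
grip_force: 30.0
```

```bash
python3 st.py 504 -323 190
```

```text
t 15.5 tcp [462.321 433.911  54.152] yaw 3.2188 z [ 0.001  0.001 -1.   ] q [ 0.644  0.474  1.59   0.     1.076 -1.004] F [-0.784  1.128  3.743] g 54.94717146656445 29.999722988904978
to [504.0, -323.0, 190.0] tool cm [  1.679 -75.787 -13.585]
```

Emit:
apply_moves([
  [0,0,-0.5,0],
  [0,0,-1.5,0],
  [0,0,-3.5,0],
  [0,0,-4,0],
  [0,0,-4,0],
  [0,0,-2.5,0],
  [0.1,-1.5,0,0],
  [0.1,-3,0,0],
  [0.1,-3.8,0,0],
  [0.1,-3.8,0,0],
  [0.1,-3.8,0,0],
  [0.1,-3.8,0,0],
  [0.1,-3.8,0,0],
  [0.1,-3.8,0,0],
  [0.1,-3.8,0,0],
  [0.1,-3.8,0,0],
  [0.1,-3.8,0,0],
  [0.1,-3.8,0,0],
  [0.1,-3.8,0,0],
  [0.1,-3.8,0,0],
])

```text
t: 17.17
tcp_pos: [483.9, -69.3, 211.3]
eef_rot: [-0.038, 0.999, 0.0, -0.002]
contact_force: [0.3, -0.6, -2.2]
grip_width: 0.585
grip_force: 30.0
```

Emit:
apply_moves([
  [0.1,-3.8,0,0],
  [0.1,-3.8,0,0],
  [0.1,-3.8,0,0],
  [0,-3.8,0,0],
  [0,-3.8,0,0],
  [0,-3,0,0],
  [0,-2,0,0],
  [0,-1.2,0,0],
  [0,-0.5,0,0],
  [0,0,0,0],
  [0,0,1.5,0],
  [0,0,3.5,0],
  [0,0,4,0],
  [0,0,3.5,0],
  [0,0,1.5,0],
  [0,0,0.8,0],
  [0,0,0.4,0],
  [0,0,0,0],
  [0,0,0,0],
])

```text
t: 18.75
tcp_pos: [504.4, -323.9, 62.9]
eef_rot: [-0.039, 0.999, -0.001, 0.001]
contact_force: [0.1, 0.0, -1.9]
grip_width: 0.585
grip_force: 30.0
```

```bash
python3 st.py 504 -323 54.5 w8.png
```

```text
t 18.75 tcp [ 504.449 -323.907   62.882] yaw 3.2194 z [ 0.002 -0.002 -1.   ] q [-0.687  0.42   1.662  0.     1.057 -2.336] F [ 0.115  0.026 -1.928] g 54.987619417167906 29.98969336040318
to [504.0, -323.0, 54.5] tool cm [0.038 0.094 0.838]
```

View pics/w8.png

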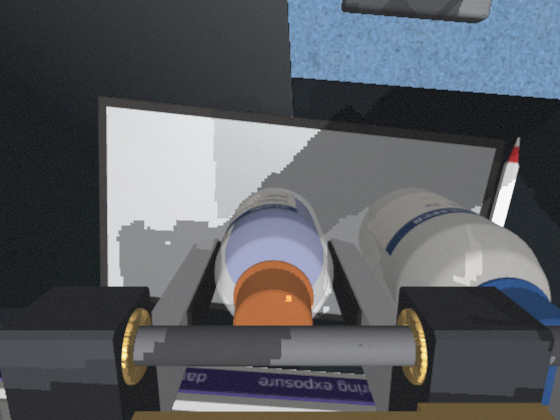

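The mid bottle hangs over the middle of the mat. The big bottle stands upright at right, inside the border, and there is room on the left for the amber bottle. Lowering.

Emit:
apply_moves([
  [0,0,0.3,0],
  [0,0,0.3,0],
  [0,0,0.2,0],
  [0,0,0.1,0],
  [0,0,0,0],
  [0,0,0,0],
])

```text
t: 19.3
tcp_pos: [503.9, -324.0, 54.1]
eef_rot: [-0.038, 0.999, -0.0, 0.001]
contact_force: [-0.8, 1.9, 6.4]
grip_width: 0.585
grip_force: 30.0
```

Emit:
apply_moves([
  [0,0,-0.1,0],
  [0,0,0,0],
  [0,0,0,0],
  [0,0,-1,0],
  [0,0,-3,0],
  [0,0,-4,0],
  [0,0,-4,0],
  [-0.17,1.5,0,0],
  [-0.17,3.5,0,0],
  [-0.17,4,0,0],
  [-0.17,4,0,0],
  [-0.17,4,0,0],
  [-0.17,4,0,0],
  [-0.17,4,0,0],
  [-0.17,4,0,0],
  [-0.17,4,0,0],
  [-0.17,4,0,0],
  [-0.17,4,0,0],
  [-0.17,4,0,0],
  [-0.17,4,0,0],
], fingers=7.6)

```text
t: 20.97
tcp_pos: [487.4, 168.5, 174.1]
eef_rot: [-0.039, 0.999, 0.0, 0.001]
contact_force: [0.5, -0.6, 0.1]
grip_width: 0.803
grip_force: 0.0
```

Emit:
apply_moves([
  [0,4,0,0],
  [0,3,0,0],
  [0,1.5,0,0],
  [0,0.5,0,0],
  [0,0,2,0],
  [0,0,2.5,0],
  [0,0,0,0],
  [0,0,0,0],
  [0,0,0,0],
])

```text
t: 21.72
tcp_pos: [481.6, 255.7, 129.4]
eef_rot: [-0.038, 0.999, 0.0, 0.001]
contact_force: [0.2, 0.8, 0.4]
grip_width: 0.807
grip_force: 0.0
```

```bash
python3 st.py 480.5 256 30 w9.png
python3 - <<'E'
from meas import *
im=cv2.imread('pics/w9.png');c=env.get_calibration('wrist')
p=cen(big(im.max(2)<22,(230,150,330,290)));print(p,onz(c,*p[0],93))
E
```

```text
t 21.7167 tcp [481.555 255.749 129.447] yaw 3.2179 z [ 0.001  0.    -1.   ] q [ 0.361  0.285  1.69  -0.     1.165 -1.286] F [0.198 0.758 0.352] g 75.82552056847811 0.0
to [480.5, 256.0, 30.0] tool cm [0.103 0.033 9.945]
((272.2490234375, 225.36416625976562), (42.40721893310547, 43.45849609375)) [476.9 253.7  93. ]
```

View pics/w9.png

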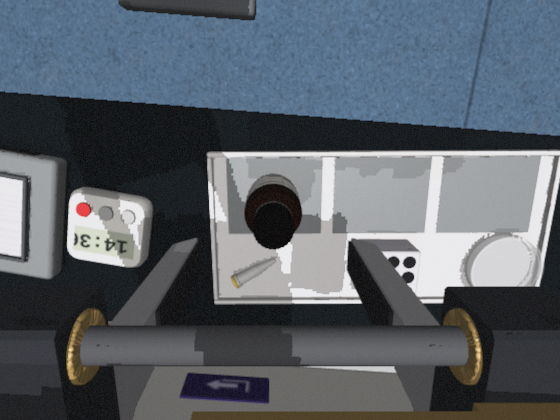

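The amber cap top is at (273,225), centred between the fingers, and the tube lies below finger height. Descending.

Emit:
apply_moves([
  [0.2,-0.1,1.5,0],
  [0,0,3.5,0],
  [0,0,3,0],
  [0,0,1.5,0],
  [0,0,0.4,0],
  [0,0,0,0],
  [0,0,0,0],
])

```text
t: 22.35
tcp_pos: [480.3, 255.4, 30.9]
eef_rot: [-0.038, 0.999, 0.0, 0.001]
contact_force: [0.0, -0.0, 0.4]
grip_width: 0.809
grip_force: 0.0
```

Emit:
apply_moves([
  [0,0,0,0],
  [0,0,0,0],
  [0,0,0,0],
  [0,0,0,0],
  [0,0,0,0],
  [0,0,0,0],
  [0,0,0,0],
  [0,0,0,0],
], fingers=3, newtons=25)

```text
t: 23.02
tcp_pos: [479.0, 255.0, 29.7]
eef_rot: [-0.039, 0.999, -0.0, 0.0]
contact_force: [-0.6, -0.5, 2.5]
grip_width: 0.433
grip_force: 25.0
```

```bash
python3 st.py 504 -408 190
```

```text
t 23.0167 tcp [479.037 255.019  29.713] yaw 3.2189 z [ 0. -0. -1.] q [ 0.361  0.385  1.826 -0.     0.929 -1.287] F [-0.643 -0.526  2.522] g 40.70581532691138 24.99448861562996
to [504.0, -408.0, 190.0] tool cm [  2.632 -66.297 -16.029]
```

Emit:
apply_moves([
  [0,0,-0.5,0],
  [0,0,-1.5,0],
  [0,0,-3.5,0],
  [0,0,-4,0],
  [0,0,-4,0],
  [0,0,-2.5,0],
  [0.15,-1.5,0,0],
  [0.15,-3,0,0],
  [0.15,-3.8,0,0],
  [0.15,-3.8,0,0],
  [0.15,-3.8,0,0],
  [0.15,-3.8,0,0],
  [0.15,-3.8,0,0],
  [0.15,-3.8,0,0],
  [0.15,-3.8,0,0],
  [0.15,-3.8,0,0],
  [0.15,-3.8,0,0],
  [0.15,-3.8,0,0],
  [0.15,-3.8,0,0],
  [0.15,-3.8,0,0],
])

```text
t: 24.68
tcp_pos: [496.1, -247.7, 189.5]
eef_rot: [-0.038, 0.999, 0.0, -0.0]
contact_force: [0.9, 0.2, -0.4]
grip_width: 0.432
grip_force: 25.0
```

Emit:
apply_moves([
  [0.15,-3.8,0,0],
  [0.15,-3.8,0,0],
  [0.15,-3.8,0,0],
  [0,-2.6,0,0],
  [0,-1.5,0,0],
  [0,-0.7,0,0],
  [0,0,0,0],
  [0,0,1.5,0],
  [0,0,3.5,0],
  [0,0,4,0],
  [0,0,3.5,0],
  [0,0,1.5,0],
  [0,0,0.8,0],
  [0,0,0.4,0],
  [0,0,0,0],
  [0,0,0,0],
])

```text
t: 26.02
tcp_pos: [505.6, -408.1, 39.1]
eef_rot: [-0.039, 0.999, -0.001, 0.001]
contact_force: [0.2, -0.8, 0.7]
grip_width: 0.433
grip_force: 25.0
```

```bash
python3 st.py 504 -408 30
```

```text
t 26.0167 tcp [ 505.646 -408.061   39.136] yaw 3.2195 z [ 0.002 -0.002 -1.   ] q [-0.786  0.508  1.57   0.     1.06  -2.435] F [ 0.227 -0.798  0.723] g 40.725841050452296 24.986916963534895
to [504.0, -408.0, 30.0] tool cm [0.164 0.019 0.914]
```

Emit:
apply_moves([
  [0,0,0.3,0],
  [0,0,0.3,0],
  [0,0,0.2,0],
  [0,0,0.1,0],
  [0,0,0,0],
  [0,0,0,0],
])

```text
t: 26.52
tcp_pos: [504.9, -408.2, 29.7]
eef_rot: [-0.038, 0.999, -0.0, 0.001]
contact_force: [-1.8, 0.7, 5.9]
grip_width: 0.433
grip_force: 25.0
```

Emit:
apply_moves([
  [0,0,-0.1,0],
  [0,0,0,0],
  [0,0,0,0],
  [0,0,-1,0],
  [0,0,-3,0],
  [0,0,-4,0],
  [0,0,-4,0],
  [0,1.5,0,0],
  [0,3.5,0,0],
  [-0.2,4,0,0],
  [-0.4,4,0,0],
  [-0.4,4,0,0],
  [-0.4,4,0,0],
  [-0.4,4,0,0],
  [-0.4,4,0,0],
  [-0.4,4,0,0],
  [-0.4,4,0,0],
  [-0.4,4,0,0],
  [-0.4,4,0,0],
  [-0.4,4,0,0],
], fingers=6)

```text
t: 28.18
tcp_pos: [508.4, 85.8, 150.1]
eef_rot: [-0.039, 0.999, -0.0, 0.001]
contact_force: [0.8, -1.1, 0.2]
grip_width: 0.638
grip_force: 0.0
```

Emit:
apply_moves([
  [-0.4,4,0,0],
  [-0.4,4,0,0],
  [-0.4,4,0,0],
  [-0.4,4,0,0],
  [-0.4,4,0,0],
  [-0.4,3,0,0],
  [-0.4,2,0,0],
  [0,1.2,0,0],
  [0,0.6,0,0],
  [0,0,1.5,0],
  [0,0,2,0],
  [0,0,0,0],
  [0,0,0,0],
  [0,0,0,0],
], fingers=7)

```text
t: 29.35
tcp_pos: [516.4, 352.5, 115.3]
eef_rot: [-0.038, 0.999, -0.0, 0.0]
contact_force: [0.6, -0.0, 0.7]
grip_width: 0.745
grip_force: 0.0
```

```bash
python3 st.py 526 353 13 w10.png
python3 - <<'E'
from h import *
np.save('c10.npy',env.get_calibration('wrist'),allow_pickle=True)
im=cv2.imread('pics/w10.png');cv2.imwrite('pics/w10c.png',cv2.resize(im[140:290,150:400],None,fx=3.2,fy=3.2,interpolation=cv2.INTER_CUBIC))
E
```

```text
t 29.35 tcp [516.364 352.517 115.298] yaw 3.2178 z [ 0.001  0.    -1.   ] q [ 0.488  0.409  1.532 -0.     1.199 -1.159] F [ 0.636 -0.001  0.659] g 69.99105625855974 0.0
to [526.0, 353.0, 13.0] tool cm [-0.965 -0.025 10.23 ]
```

View pics/w10c.png

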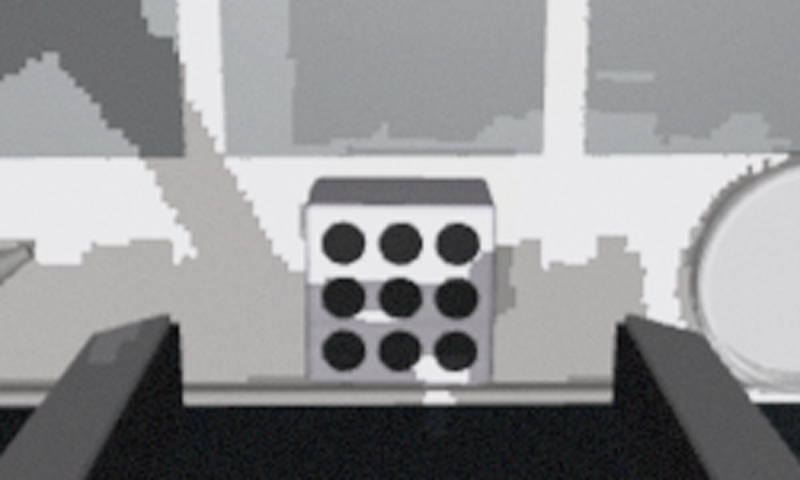

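The block is square to the fingers and centred between them, with the middle well at crop (400,297), i.e. pixel (275,233).

Run:
```python
from meas import *
c=env.get_calibration('wrist');g=lambda u,v:(150+(u+.5)/3.2-.5,140+(v+.5)/3.2-.5)
f=lambda u,v:(150+(u+.5)/3.4-.5,5+(v+.5)/3.4-.5)
print(onz(c,*g(400,297),36),tri(C[3],f(381,139),c,g(400,297)))
# side-edge yaw of wells
a=onz(c,*g(343,243),36)-onz(c,*g(457,243),36);print(a,onz(c,*g(343,350),36)-onz(c,*g(455,350),36))
print(rect(c,big(cv2.imread('pics/w10.png').max(2)>60,(120,100,400,259)),10))
```

```text
[530.3 353.5  36. ] (array([529.9, 353.2,  37.1]), np.float64(0.5525765096849341))
[  2.  -25.9   0. ] [  2.  -26.1   0. ]
(array([499.3, 338.6]), (125.75399017333984, 231.11106872558594), np.float64(0.07699912771486356))
```

Emit:
apply_moves([
  [-0.5,0,1,0],
  [-0.45,0.05,3,0],
  [0,0,3,0],
  [0,0,2,0],
  [0,0,0.8,0],
  [0,0,0.4,0],
  [0,0,0,0],
  [0,0,0,0],
])

```text
t: 30.07
tcp_pos: [526.4, 354.9, 13.6]
eef_rot: [-0.039, 0.999, 0.0, 0.001]
contact_force: [-0.4, 0.7, -0.5]
grip_width: 0.741
grip_force: 0.0
```

Emit:
apply_moves([
  [0,0,0,0],
  [0,0,0,0],
  [0,0,0,0],
  [0,0,0,0],
  [0,0,0,0],
  [0,0,0,0],
  [0,0,0,0],
], fingers=3.5, newtons=30)

```text
t: 30.65
tcp_pos: [525.7, 354.4, 13.1]
eef_rot: [-0.039, 0.999, 0.0, 0.0]
contact_force: [-0.5, -0.2, 4.4]
grip_width: 0.467
grip_force: 30.0
```

```bash
python3 st.py
```

```text
t 30.65 tcp [525.659 354.407  13.091] yaw 3.2188 z [ 0.001  0.    -1.   ] q [ 0.484  0.516  1.634 -0.     0.991 -1.164] F [-0.521 -0.151  4.398] g 43.86106662344096 29.983094036579132
```

Emit:
apply_moves([
  [0,0,-0.5,0],
  [0,0,-1.5,0],
  [0,0,-3.5,0],
  [0,0,-4,0],
  [0,0,-3.5,0],
  [0,0,0,0],
  [0.5,-1.5,0,0],
  [0.6,-3,0,0],
  [0.7,-3.8,0,0],
  [0.7,-3.8,0,0],
  [0.7,-3.8,0,0],
  [0.7,-3.5,0,0],
  [0,-2,0,0],
  [0,-0.8,0,0],
  [0,0,0,0],
  [0,0,0,0],
  [0,0,0,0],
])

```text
t: 32.07
tcp_pos: [503.6, 131.4, 142.1]
eef_rot: [-0.039, 0.999, 0.0, -0.0]
contact_force: [0.6, 1.0, -1.8]
grip_width: 0.464
grip_force: 30.0
```

```bash
python3 st.py 503 23 150 w11.png; python3 -c "
from h import *
np.save('c11.npy',env.get_calibration('wrist'),allow_pickle=True)"
```

```text
t 32.0667 tcp [503.639 131.399 142.142] yaw 3.2196 z [-0.     0.001 -1.   ] q [ 0.121  0.24   1.721  0.001  1.181 -1.528] F [ 0.624  0.963 -1.753] g 43.655738597102015 29.980931282043457
to [503.0, 23.0, 150.0] tool cm [  0.909 -10.802  -0.786]
```

View pics/w11.png

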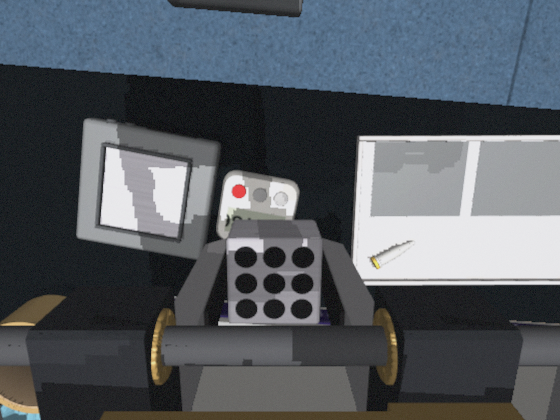

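Cooler fully visible on the left: rim corners at about (104,143), (191,157), (182,242), (97,230). The block is held level, with wells centred at (274,283).

Run:
```python
from meas import *
im=cv2.imread('pics/w11.png');c=np.load('c11.npy',allow_pickle=True).item();g=im.max(2)
roi=(90,136,198,248)
for th in(45,55,65):
    m=g<th
    p=big(m,roi);print(th,'rim outer',rect(c,p,28))
    k=np.zeros_like(g);k[roi[1]:roi[3],roi[0]:roi[2]]=(~m)[roi[1]:roi[3],roi[0]:roi[2]]*255
    n,l,stt,ce=cv2.connectedComponentsWithStats(k);j=l[190,150];q=cv2.findContours((l==j).astype(np.uint8),cv2.RETR_EXTERNAL,cv2.CHAIN_APPROX_NONE)[0][0][:,0].astype(np.float32);print('inner',stt[j],rect(c,q,26))
p=big(g>60,(70,110,225,265));print('housing',rect(c,p,24))
# height of the rim from w2 and w11: centroid
p2=big(I[2].max(2)<75,(232,30,302,105))
m2,m11=np.array(cv2.minAreaRect(p2)[0]),np.array(cv2.minAreaRect(big(g<55,roi))[0]);print(m2,m11,tri(C[2],m2,c,m11),rect(C[2],p2,28))
# block yaw / centre in view
W=np.array([onz(c,u,v,142+23)[:2] for u,v in((246,257),(302,257),(246,309),(302,309),(274,283))]);print(W,W.mean(0))
```

```text
45 rim outer (array([550.2,  -7.3]), (4.473886013031006, 28.767112731933594), np.float64(0.07917113532090493))
inner [   90   136   108   112 11911] (array([503.8,  21.8]), (95.79945373535156, 90.64108276367188), np.float64(0.02769662566547188))
55 rim outer (array([549.8,  -6.9]), (5.364844799041748, 29.613201141357422), np.float64(0.07917041959636197))
inner [   90   136   108   112 11780] (array([503.8,  21.9]), (95.67438507080078, 90.57694244384766), np.float64(0.02769662566547188))
65 rim outer (array([549.8,  -6.9]), (5.364844799041748, 29.613201141357422), np.float64(0.07917041959636197))
inner [   90   136   108   112 11516] (array([503.8,  21.9]), (95.55252075195312, 90.57694244384766), np.float64(0.02769662566547188))
housing (array([505.1,  32.8]), (128.4104461669922, 107.03007507324219), np.float64(-0.13651164010664418))
[281.1  40.2] [107.5 244. ] (array([535.1,   3.5,  54.4]), np.float64(8.772056826345043)) (array([535.8,   0.9]), (34.23274612426758, 1.9694539308547974), np.float64(-0.12448200830470177))
[[496.1 117.3]
 [494.1 142.7]
 [522.3 118.9]
 [520.2 145.2]
 [507.9 131. ]] [508.1 131. ]
```

Run:
```python
from meas import *
im=cv2.imread('pics/w11.png');c=np.load('c11.npy',allow_pickle=True).item();g=im.max(2)
print(g[190,75:220]);
cv2.imwrite('pics/w11c.png',cv2.resize(im[110:270,70:230],None,fx=3.7,fy=3.7,interpolation=cv2.INTER_CUBIC))
```

```text
[ 39  30  36  38 118 146 161 165 166 165 167 164 166 164 165 166 166 167
 167 167 166 169 135 108 107  86  55  54 210 233 235 234 234 234 233 234
 235 235 234 234 234 235 234 234 235 235 235 235 234 235 235 234 223 216
 183 163 163 164 165 163 164 166 164 167 165 169 170 169 171 171 170 171
 170 169 169 173 169 167 222 234 235 235 235 234 234 235 236 235 235 235
 235 235 235 236 235 235 235 234 234 235 234 234 234 235 235 235 235 235
 199 128 109  99  62  59 129 168 175 174 176 173 173 174 174 174 176 174
 175 173 176 174 174 176 168 157 144 131 109  74  55  38  27  29  37  35
  35]
```

View pics/w11c.png

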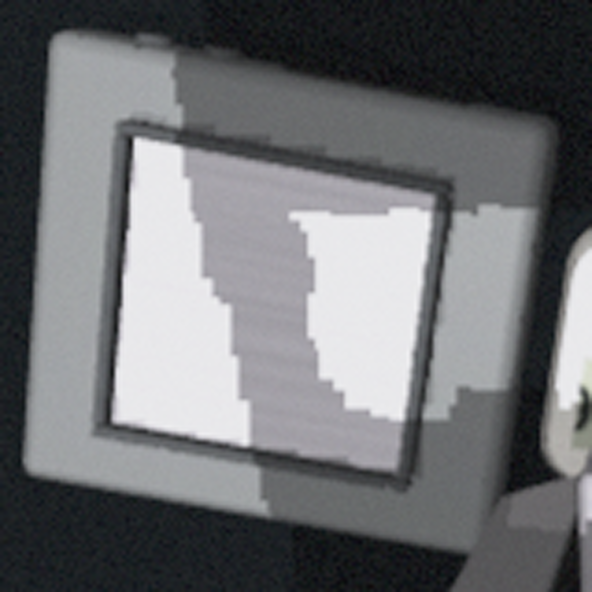

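Run:
```python
from meas import *
im=cv2.imread('pics/w11.png');c=np.load('c11.npy',allow_pickle=True).item();g=im.max(2)
n,l,s,_=cv2.connectedComponentsWithStats((g>140).astype(np.uint8));j=l[200,120];print(s[j])
q=cv2.findContours((l==j).astype(np.uint8),cv2.RETR_EXTERNAL,cv2.CHAIN_APPROX_NONE)[0][0][:,0].astype(np.float32);print('plate',rect(c,q,24))
f=lambda u,v:(70+(u+.5)/3.7-.5,110+(v+.5)/3.7-.5)
for nm,z,P in(('outer',28,((120,122),(453,186),(407,488),(97,433))),('inner',24,((132,137),(438,195),(400,476),(110,425)))):
    W=np.array([onz(c,*f(*p),z)[:2] for p in P],np.float32);(x,y),wh,a=cv2.minAreaRect(W);e=W[0]-W[3];e2=W[1]-W[0];print(nm,W.mean(0),x,y,wh,a,'yaws',np.arctan2(-e[1],-e[0]),np.arctan2(-e2[0],e2[1]), [np.linalg.norm(W[i]-W[i-1]) for i in range(4)])
```

```text
[ 100  147   87   90 6146]
plate (array([504.6,  22. ]), (66.10755157470703, 65.96487426757812), np.float64(-0.11344040926717874))
outer [504.   23.2] 504.06256103515625 23.354280471801758 (71.44684600830078, 70.49562072753906) 83.5505142211914 yaws -0.108601406 -0.112564705 [np.float32(70.49619), np.float32(71.44685), np.float32(70.20933), np.float32(70.28274)]
inner [505.  22.] 505.09100341796875 21.960880279541016 (66.67354583740234, 66.251220703125) 83.67694854736328 yaws -0.10868064 -0.11035822 [np.float32(66.25132), np.float32(66.673546), np.float32(65.98834), np.float32(66.5116)]
```

Cooler centre is (504.4, 22.6) with yaw −0.112, and the plate measures 66.1 × 66.0 mm as given. I'll turn the block by 0.19 rad and carry it over.

Emit:
apply_moves([
  [0,0,0,0.05],
  [0,0,0,0.09],
  [0,0,0,0.05],
  [-0.1,-1,0,0],
  [-0.1,-2,0,0],
  [-0.2,-2.8,0,0],
  [-0.2,-2.5,0,0],
  [-0.14,-1.5,0,0],
  [-0.1,-0.98,0,0],
  [0,0,0,0],
  [0,0,1.5,0],
  [0,0,3,0],
  [0,0,2.5,0],
  [0,0,1,0],
  [0,0,0,0],
  [0,0,0,0],
  [0,0,0,0],
])

```text
t: 33.53
tcp_pos: [501.1, 22.3, 63.6]
eef_rot: [0.056, 0.998, -0.0, 0.001]
contact_force: [0.4, 0.8, -0.5]
grip_width: 0.466
grip_force: 30.0
```

```bash
python3 st.py 499.9 23.3 33.1 w12.png
```

```text
t 33.5333 tcp [501.144  22.337  63.646] yaw 3.0296 z [ 0.003 -0.    -1.   ] q [-0.094  0.291  1.874  0.     0.973 -1.553] F [ 0.423  0.845 -0.453] g 43.82835481767176 29.980848133563995
to [499.9, 23.3, 33.1] tool cm [0.134 0.082 3.055]
```

View pics/w12.png

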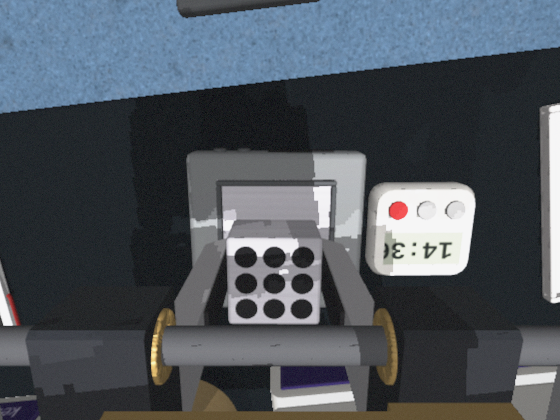

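The block is square over the cooler: rim columns are 218–335 against block columns 228–321. It needs about a 1 mm correction, then lower.

Emit:
apply_moves([
  [0.1,0.1,0.8,0],
  [0,0,1,0],
  [0,0,0.6,0],
  [0,0,0.3,0],
  [0,0,0.2,0],
  [0,0,0,0],
  [0,0,0,0],
])

```text
t: 34.17
tcp_pos: [499.2, 23.1, 33.7]
eef_rot: [0.056, 0.998, -0.0, 0.0]
contact_force: [0.1, -0.3, -1.8]
grip_width: 0.468
grip_force: 30.0
```

Emit:
apply_moves([
  [0,0,0.1,0],
  [0,0,0.1,0],
  [0,0,0,0],
  [0,0,0,0],
])

```text
t: 34.5
tcp_pos: [499.4, 23.1, 33.1]
eef_rot: [0.056, 0.998, -0.0, 0.001]
contact_force: [-2.8, 1.6, 9.4]
grip_width: 0.466
grip_force: 30.0
```

Emit:
apply_moves([
  [0,0,-0.1,0],
  [0,0,0,0],
  [0,0,0,0],
  [0,0,0,0],
  [0,0,-0.5,0],
  [0,0,-2,0],
  [0,0,-3.5,0],
  [0,0,-4,0],
  [0,0,-1,0],
  [0,0,0,0],
  [0,0,0,0],
  [0,0,0,0],
], fingers=6)

```text
t: 35.5
tcp_pos: [497.5, 23.2, 140.9]
eef_rot: [0.056, 0.998, 0.0, -0.002]
contact_force: [-0.6, 0.9, 0.4]
grip_width: 0.639
grip_force: 0.0
```

```bash
python3 st.py 505 -408.2 150 w13.png
python3 - <<'E'
from meas import *
im=cv2.imread('pics/w13.png');c=env.get_calibration('wrist')
cv2.imwrite('pics/w13c.png',cv2.resize(im[130:280,180:380],None,fx=4,fy=4,interpolation=cv2.INTER_CUBIC));np.save('c13.npy',c,allow_pickle=True)
E
```

```text
t 35.5 tcp [497.504  23.24  140.901] yaw 3.0288 z [-0.003  0.    -1.   ] q [-0.093  0.21   1.766 -0.     1.169 -1.551] F [-0.576  0.947  0.397] g 60.085265743105865 0.0
to [505.0, -408.2, 150.0] tool cm [ -5.602 -42.785  -0.91 ]
```

View pics/w13c.png

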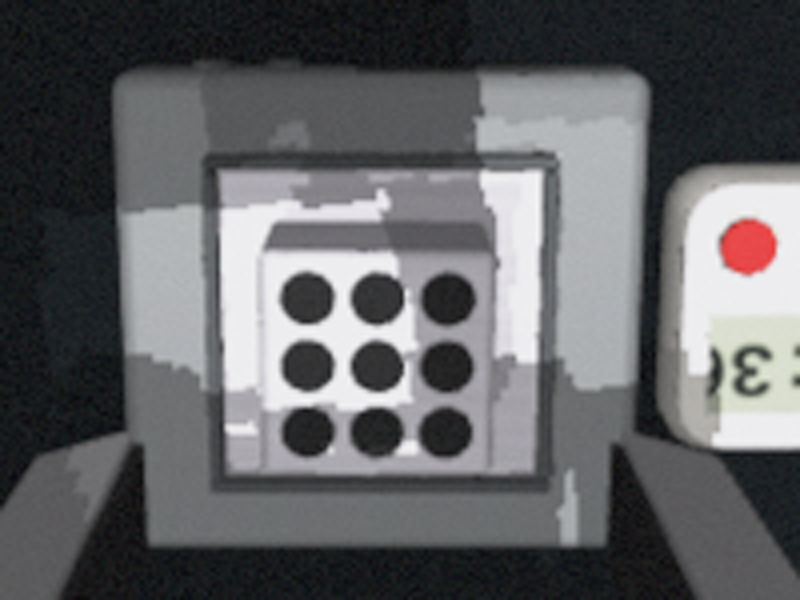

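The block stands flat and square inside the rim, with wells parallel to the rim and gaps on all sides. I have now viewed 16 pictures, two over the 14 allowed, so from here I'll check by numbers only. Next the amber bottle goes back first.

Emit:
apply_moves([
  [0,0,-1.5,-0.06],
  [0,0,-1.5,-0.08],
  [0,0,0,-0.05],
  [0.3,-1.5,0,0],
  [0.3,-3,0,0],
  [0.3,-3.8,0,0],
  [0.3,-3.8,0,0],
  [0.3,-3.8,0,0],
  [0.3,-3.8,0,0],
  [0.3,-3.8,0,0],
  [0.3,-3.8,0,0],
  [0.3,-3.8,0,0],
  [0,-3.8,0,0],
  [0,-3.8,0,0],
  [0,-2.4,0,0],
  [0,-1.3,0,0],
  [0,-0.7,0,0],
  [0,0,0,0],
  [0,0,0,0],
  [0,0,0,0],
])

```text
t: 37.22
tcp_pos: [505.2, -406.7, 172.3]
eef_rot: [-0.039, 0.999, 0.001, -0.0]
contact_force: [-0.0, 0.5, -1.0]
grip_width: 0.637
grip_force: 0.0
```

```bash
python3 st.py 505 -408.2 29.7
```

```text
t 37.2167 tcp [ 505.165 -406.697  172.324] yaw 3.2201 z [-0.001  0.001 -1.   ] q [-0.785  0.405  1.39   0.001  1.347 -2.435] F [-0.019  0.526 -0.994] g 59.88011916917638 0.0
to [505.0, -408.2, 29.7] tool cm [ 0.028 -0.149 14.262]
```

Emit:
apply_moves([
  [0,-0.15,2,0],
  [0,0,4,0],
  [0,0,4,0],
  [0,0,2.8,0],
  [0,0,1.1,0],
  [0,0,0.3,0],
  [0,0,0,0],
  [0,0,0,0],
  [0,0,0,0],
])

```text
t: 37.97
tcp_pos: [506.8, -411.2, 33.0]
eef_rot: [-0.039, 0.999, -0.002, 0.002]
contact_force: [0.2, -0.6, 1.1]
grip_width: 0.638
grip_force: 0.0
```

Emit:
apply_moves([
  [0,0,0,0],
  [0,0,0,0],
  [0,0,0,0],
  [0,0,0,0],
  [0,0,0,0],
  [0,0,0,0],
], fingers=3, newtons=25)

```text
t: 38.47
tcp_pos: [505.6, -410.1, 31.3]
eef_rot: [-0.039, 0.999, -0.0, 0.0]
contact_force: [0.3, 1.8, 5.9]
grip_width: 0.431
grip_force: 25.0
```

```bash
python3 st.py 479.5 255.2 190
```

```text
t 38.4667 tcp [ 505.566 -410.139   31.257] yaw 3.2188 z [ 0.001 -0.    -1.   ] q [-0.789  0.518  1.574  0.     1.049 -2.437] F [0.285 1.8   5.906] g 40.532959192300915 25.000945741776377
to [479.5, 255.2, 190.0] tool cm [ -2.53   66.537 -15.874]
```

Emit:
apply_moves([
  [0,0,-0.5,0],
  [0,0,-1.5,0],
  [0,0,-3.5,0],
  [0,0,-4,0],
  [0,0,-4,0],
  [0,0,-2.5,0],
  [-0.15,1.5,0,0],
  [-0.15,3,0,0],
  [-0.15,3.8,0,0],
  [-0.15,3.8,0,0],
  [-0.15,3.8,0,0],
  [-0.15,3.8,0,0],
  [-0.15,3.8,0,0],
  [-0.15,3.8,0,0],
  [-0.15,3.8,0,0],
  [-0.15,3.8,0,0],
  [-0.15,3.8,0,0],
  [-0.15,3.8,0,0],
  [-0.15,3.8,0,0],
  [-0.15,3.8,0,0],
])

```text
t: 40.13
tcp_pos: [485.9, 92.9, 189.1]
eef_rot: [-0.039, 0.999, -0.0, -0.001]
contact_force: [0.9, -0.2, -0.0]
grip_width: 0.431
grip_force: 25.0
```

Emit:
apply_moves([
  [-0.15,3.8,0,0],
  [-0.15,3.8,0,0],
  [-0.15,3.8,0,0],
  [0,2.6,0,0],
  [0,1.6,0,0],
  [0,0.8,0,0],
  [0,0,1.5,0],
  [0,0,3.5,0],
  [0,0,4,0],
  [0,0,3.5,0],
  [0,0,1.5,0],
  [0,0,0.5,0],
  [0,0,0,0],
  [0,0,0,0],
  [0,0,0,0],
])

```text
t: 41.38
tcp_pos: [480.8, 255.1, 46.9]
eef_rot: [-0.038, 0.999, 0.0, 0.001]
contact_force: [-0.5, -0.0, -0.0]
grip_width: 0.431
grip_force: 25.0
```

```bash
python3 st.py 480 255.2 31.3
```

```text
t 41.3833 tcp [480.801 255.075  46.859] yaw 3.2185 z [ 0.003  0.001 -1.   ] q [ 0.36   0.366  1.805 -0.     0.968 -1.288] F [-0.51  -0.04  -0.014] g 40.54125775777053 24.99959032778861
to [480.0, 255.2, 31.3] tool cm [0.079 0.019 1.556]
```

Emit:
apply_moves([
  [0,0,0.8,0],
  [0,0,0.4,0],
  [0,0,0.2,0],
  [0,0,0,0],
  [0,0,0,0],
  [0,0,0,0],
])

```text
t: 41.88
tcp_pos: [479.5, 254.9, 31.5]
eef_rot: [-0.039, 0.999, -0.0, 0.0]
contact_force: [0.0, 0.5, -1.6]
grip_width: 0.428
grip_force: 25.0
```

Emit:
apply_moves([
  [0,0,0.1,0],
  [0,0,0.1,0],
  [0,0,0,0],
  [0,0,0,0],
  [0,0,0,0],
])

```text
t: 42.3
tcp_pos: [479.7, 255.0, 31.2]
eef_rot: [-0.039, 0.999, 0.0, 0.001]
contact_force: [-2.7, -0.9, 11.3]
grip_width: 0.433
grip_force: 25.0
```

Emit:
apply_moves([
  [0,0,-0.1,0],
  [0,0,0,0],
  [0,0,0,0],
  [0,0,-1,0],
  [0,0,-3,0],
  [0,0,-4,0],
  [0,0,-4,0],
  [0,0,-2,0],
  [0.2,-1.5,0,0],
  [0.2,-3.5,0,0],
  [0.2,-4,0,0],
  [0.2,-4,0,0],
  [0.2,-4,0,0],
  [0.2,-4,0,0],
  [0.2,-4,0,0],
  [0.2,-4,0,0],
  [0.2,-4,0,0],
  [0.2,-4,0,0],
  [0,-4,0,0],
  [0,-4,0,0],
], fingers=6)

```text
t: 43.97
tcp_pos: [493.9, -197.4, 171.1]
eef_rot: [-0.038, 0.999, -0.0, 0.0]
contact_force: [0.9, -0.1, -0.2]
grip_width: 0.635
grip_force: 0.0
```

Emit:
apply_moves([
  [0,-4,0,0],
  [0,-4,0,0],
  [0,-3,0,0],
  [0,-1.3,0,0],
  [0,-0.6,0,0],
  [0,0,0,0],
  [0,0,0,0],
  [0,0,0,0],
], fingers=7.6)

```text
t: 44.63
tcp_pos: [504.1, -321.9, 170.7]
eef_rot: [-0.039, 0.999, 0.001, -0.0]
contact_force: [0.4, -0.0, -0.1]
grip_width: 0.809
grip_force: 0.0
```

```bash
python3 st.py 504 -324 54.1
```

```text
t 44.6333 tcp [ 504.104 -321.912  170.653] yaw 3.2204 z [-0.     0.001 -1.   ] q [-0.685  0.332  1.511  0.001  1.3   -2.335] F [ 0.359 -0.04  -0.115] g 76.05148524532537 0.0
to [504.0, -324.0, 54.1] tool cm [ 0.027 -0.207 11.655]
```

Emit:
apply_moves([
  [0,-0.05,2,0],
  [0,0,4,0],
  [0,0,3,0],
  [0,0,1.8,0],
  [0,0,0.7,0],
  [0,0,0,0],
  [0,0,0,0],
  [0,0,0,0],
])

```text
t: 45.3
tcp_pos: [505.5, -324.9, 57.3]
eef_rot: [-0.039, 0.999, -0.001, 0.001]
contact_force: [0.5, -0.4, 0.2]
grip_width: 0.807
grip_force: 0.0
```

Emit:
apply_moves([
  [0,0,0,0],
  [0,0,0,0],
  [0,0,0,0],
  [0,0,0,0],
  [0,0,0,0],
  [0,0,0,0],
], fingers=4.5, newtons=30)

```text
t: 45.8
tcp_pos: [504.5, -324.3, 56.2]
eef_rot: [-0.038, 0.999, 0.0, 0.0]
contact_force: [-0.1, 2.3, 6.0]
grip_width: 0.587
grip_force: 30.0
```

```bash
python3 st.py 462.5 433.9 190
```

```text
t 45.8 tcp [ 504.53  -324.298   56.232] yaw 3.2185 z [ 0.001  0.    -1.   ] q [-0.688  0.428  1.668  0.001  1.046 -2.336] F [-0.132  2.25   5.97 ] g 55.138888363778 30.005640503950417
to [462.5, 433.9, 190.0] tool cm [ -1.633  75.919 -13.377]
```

Emit:
apply_moves([
  [0,0,-0.5,0],
  [0,0,-1.5,0],
  [0,0,-3.5,0],
  [0,0,-4,0],
  [0,0,-4,0],
  [0,0,-2.5,0],
  [-0.12,1.5,0,0],
  [-0.12,3,0,0],
  [-0.12,3.8,0,0],
  [-0.12,3.8,0,0],
  [-0.12,3.8,0,0],
  [-0.12,3.8,0,0],
  [-0.12,3.8,0,0],
  [-0.12,3.8,0,0],
  [-0.12,3.8,0,0],
  [-0.12,3.8,0,0],
  [-0.12,3.8,0,0],
  [-0.12,3.8,0,0],
  [-0.12,3.8,0,0],
  [-0.12,3.8,0,0],
])

```text
t: 47.47
tcp_pos: [480.0, 178.2, 213.4]
eef_rot: [-0.039, 0.999, -0.0, -0.002]
contact_force: [1.3, -0.4, -2.1]
grip_width: 0.588
grip_force: 30.0
```

Emit:
apply_moves([
  [0,3.8,0,0],
  [0,3.8,0,0],
  [0,3.8,0,0],
  [0,3.8,0,0],
  [0,3.8,0,0],
  [0,3,0,0],
  [0,2,0,0],
  [0,1.2,0,0],
  [0,0.6,0,0],
  [0,0,1.5,0],
  [0,0,3.5,0],
  [0,0,4,0],
  [0,0,3.5,0],
  [0,0,1.5,0],
  [0,0,0.8,0],
  [0,0,0,0],
  [0,0,0,0],
  [0,0,0,0],
  [0,0,0,0],
])

```text
t: 49.05
tcp_pos: [463.7, 434.2, 69.4]
eef_rot: [-0.038, 0.999, 0.001, 0.002]
contact_force: [0.4, 0.4, -1.0]
grip_width: 0.582
grip_force: 30.0
```

```bash
python3 st.py 463 433.9 56
```

```text
t 49.05 tcp [463.66  434.153  69.365] yaw 3.2186 z [ 0.003  0.002 -1.   ] q [ 0.643  0.46   1.571 -0.     1.106 -1.004] F [ 0.422  0.379 -1.014] g 54.738953436483875 29.980170872295275
to [463.0, 433.9, 56.0] tool cm [ 0.068 -0.02   1.337]
```

Emit:
apply_moves([
  [0.02,0,0.6,0],
  [0,0,0.3,0],
  [0,0,0.2,0],
  [0,0,0.1,0],
  [0,0,0,0],
  [0,0,0,0],
])

```text
t: 49.55
tcp_pos: [462.3, 433.5, 56.2]
eef_rot: [-0.039, 0.999, -0.0, 0.0]
contact_force: [-1.0, -1.4, 3.7]
grip_width: 0.584
grip_force: 30.0
```

Emit:
apply_moves([
  [0,0,0.1,0],
  [0,0,0,0],
  [0,0,0,0],
  [0,0,0,0],
])

```text
t: 49.88
tcp_pos: [462.4, 433.6, 56.2]
eef_rot: [-0.039, 0.999, 0.0, 0.001]
contact_force: [-1.6, -0.9, 10.2]
grip_width: 0.587
grip_force: 30.0
```

Emit:
apply_moves([
  [0,0,-0.1,0],
  [0,0,0,0],
  [0,0,0,0],
  [0,0,-1,0],
  [0,0,-3,0],
  [0,0,-4,0],
  [0,0,-4,0],
  [0,0,-1,0],
  [0.08,-1.5,0,0],
  [0.08,-3.5,0,0],
  [0.08,-4,0,0],
  [0.08,-4,0,0],
  [0.08,-4,0,0],
  [0.08,-4,0,0],
  [0.08,-4,0,0],
  [0.08,-4,0,0],
  [0.08,-4,0,0],
  [0.08,-4,0,0],
  [0.08,-4,0,0],
  [0.08,-4,0,0],
], fingers=7.6)

```text
t: 51.55
tcp_pos: [484.8, -18.2, 183.5]
eef_rot: [-0.039, 0.999, 0.0, -0.002]
contact_force: [0.5, -0.2, -0.2]
grip_width: 0.807
grip_force: 0.0
```

Emit:
apply_moves([
  [0,-4,0,0],
  [0,-4,0,0],
  [0,-4,0,0],
  [0,-4,0,0],
  [0,-3,0,0],
  [0,-1.8,0,0],
  [0,-1.1,0,0],
  [0,0,0,0],
  [0,0,0,0],
  [0,0,0,0],
], fingers=8.4)

```text
t: 52.38
tcp_pos: [503.4, -232.7, 184.8]
eef_rot: [-0.039, 0.999, 0.001, -0.001]
contact_force: [0.3, -0.8, -0.0]
grip_width: 0.894
grip_force: 0.0
```

```bash
python3 st.py 505 -233.9 78.2
```

```text
t 52.3833 tcp [ 503.424 -232.692  184.802] yaw 3.2195 z [-0.002  0.002 -1.   ] q [-0.559  0.259  1.581  0.001  1.303 -2.208] F [ 0.341 -0.773 -0.023] g 83.99378151558673 0.0
to [505.0, -233.9, 78.2] tool cm [-0.148 -0.133 10.66 ]
```

Emit:
apply_moves([
  [-0.05,-0.05,2,0],
  [0,0,4,0],
  [0,0,2.8,0],
  [0,0,1.2,0],
  [0,0,0.5,0],
  [0,0,0,0],
  [0,0,0,0],
  [0,0,0,0],
])

```text
t: 53.05
tcp_pos: [505.9, -234.7, 81.9]
eef_rot: [-0.039, 0.999, -0.001, 0.001]
contact_force: [0.1, 0.1, 0.4]
grip_width: 0.892
grip_force: 0.0
```

Emit:
apply_moves([
  [0,0,0,0],
  [0,0,0,0],
  [0,0,0,0],
  [0,0,0,0],
  [0,0,0,0],
  [0,0,0,0],
], fingers=5.5, newtons=35)

```text
t: 53.55
tcp_pos: [505.2, -234.7, 81.1]
eef_rot: [-0.039, 0.999, -0.0, 0.0]
contact_force: [-0.5, 0.7, 4.4]
grip_width: 0.681
grip_force: 35.0
```

```bash
python3 st.py 470.8 347.2 190
```

```text
t 53.55 tcp [ 505.156 -234.735   81.14 ] yaw 3.2187 z [ 0.001 -0.    -1.   ] q [-0.56   0.346  1.733  0.     1.062 -2.208] F [-0.506  0.712  4.385] g 64.04723529161042 35.006827324396
to [470.8, 347.2, 190.0] tool cm [ -1.055  58.285 -10.886]
```

Emit:
apply_moves([
  [0,0,-0.5,0],
  [0,0,-1.5,0],
  [0,0,-3,0],
  [0,0,-4,0],
  [0,0,-3,0],
  [-0.07,1.5,0,0],
  [-0.07,3,0,0],
  [-0.07,3.8,0,0],
  [-0.07,3.8,0,0],
  [-0.07,3.8,0,0],
  [-0.07,3.8,0,0],
  [-0.07,3.8,0,0],
  [-0.07,3.8,0,0],
  [-0.07,3.8,0,0],
  [-0.07,3.8,0,0],
  [-0.07,3.8,0,0],
  [-0.07,3.8,0,0],
  [-0.07,3.8,0,0],
  [-0.07,3.8,0,0],
])

```text
t: 55.13
tcp_pos: [473.9, 267.3, 198.7]
eef_rot: [-0.039, 0.999, -0.001, -0.002]
contact_force: [0.3, -0.2, -2.3]
grip_width: 0.679
grip_force: 35.0
```

Emit:
apply_moves([
  [0,3.8,0,0],
  [0,2.4,0,0],
  [0,1.3,0,0],
  [0,0.65,0,0],
  [0,0,0,0],
  [0,0,0,0],
  [0,0,0,0],
])

```text
t: 55.72
tcp_pos: [469.7, 345.1, 200.2]
eef_rot: [-0.038, 0.999, -0.001, -0.0]
contact_force: [0.4, 0.2, -2.6]
grip_width: 0.678
grip_force: 35.0
```

```bash
python3 st.py 470.2 347.1 81
```

```text
t 55.7167 tcp [469.684 345.126 200.201] yaw 3.2173 z [-0.    -0.001 -1.   ] q [ 0.515  0.291  1.496 -0.001  1.355 -1.131] F [ 0.395  0.236 -2.574] g 63.74859655789216 34.99675072263926
to [470.2, 347.1, 81.0] tool cm [-0.066  0.193 11.92 ]
```

Emit:
apply_moves([
  [0,0.05,1.5,0],
  [0,0,3.5,0],
  [0,0,3.5,0],
  [0,0,1.5,0],
  [0,0,0.6,0],
  [0,0,0.4,0],
  [0,0,0,0],
  [0,0,0,0],
  [0,0,0,0],
  [0,0,0,0],
])

```text
t: 56.55
tcp_pos: [470.5, 347.7, 91.8]
eef_rot: [-0.039, 0.999, 0.001, 0.001]
contact_force: [0.2, 0.2, -2.2]
grip_width: 0.679
grip_force: 35.0
```

```bash
python3 st.py 470.2 347.1 81
```

```text
t 56.55 tcp [470.535 347.743  91.845] yaw 3.2187 z [ 0.002  0.001 -1.   ] q [ 0.518  0.373  1.658 -0.     1.108 -1.13 ] F [ 0.224  0.201 -2.22 ] g 63.8085218413398 34.996794409817085
to [470.2, 347.1, 81.0] tool cm [ 0.038 -0.062  1.085]
```

Emit:
apply_moves([
  [0,-0.1,0.4,0],
  [0,0,0.3,0],
  [0,0,0.2,0],
  [0,0,0.1,0],
  [0,0,0,0],
  [0,0,0,0],
])

```text
t: 57.05
tcp_pos: [469.6, 346.3, 81.2]
eef_rot: [-0.039, 0.999, -0.0, 0.0]
contact_force: [-2.3, -1.0, 5.0]
grip_width: 0.682
grip_force: 35.0
```

Emit:
apply_moves([
  [0,0,0.1,0],
  [0,0,0,0],
  [0,0,0,0],
  [0,0,0,0],
])

```text
t: 57.38
tcp_pos: [469.7, 346.3, 81.2]
eef_rot: [-0.039, 0.999, 0.0, 0.0]
contact_force: [-3.6, -2.4, 10.7]
grip_width: 0.679
grip_force: 35.0
```

Emit:
apply_moves([
  [0,0,-0.1,0],
  [0,0,0,0],
  [0,0,0,0],
  [0,0,0,0],
  [0,0,-0.5,0],
  [0,0,-2,0],
  [0,0,-3.5,0],
  [0,0,-3.7,0],
  [0,-0.2,-1.5,0],
  [0,0,0,0],
  [0,0,0,0],
  [0,0,0,0],
  [0,0,0,0],
  [0,0,0,0],
], fingers=7.8)

```text
t: 58.55
tcp_pos: [468.9, 343.9, 190.5]
eef_rot: [-0.039, 0.999, -0.001, -0.002]
contact_force: [-0.3, -0.1, -0.7]
grip_width: 0.831
grip_force: 0.0
```

```bash
python3 st.py 468.6 343.9 194.3 w14.png
python3 - <<'E'
from meas import *
c=env.get_calibration('wrist');c4=np.load('c4.npy',allow_pickle=True).item()
def f(im,c):
    H=hsv(im);g=im.max(2)
    b=cen(big((abs(H[...,0]-108)<12)&(H[...,1]>150)&(H[...,2]>50),(240,180,320,255)))
    o=cen(big((abs(H[...,0]-15)<10)&(H[...,1]>140)&(H[...,2]>100),(360,180,430,250)))
    k=cen(big(g<22,(140,160,210,235)))
    for n,e,z in(('bl',b,135),('or',o,115),('bk',k,90)):print(n,np.array(e[0]),np.array(e[1]),onz(c,*e[0],z)[:2])
f(cv2.imread('pics/w4.png'),c4);f(cv2.imread('pics/w14.png'),c)
# top/side before and after
T2=grab('top','top1.png')[:,:,::-1];d=cv2.absdiff(np.ascontiguousarray(T2),T).max(2)[175:250,95:460]
n,l,s,ce=cv2.connectedComponentsWithStats((d>60).astype(np.uint8));print([(s[i,:2]+[95,175],s[i,2:]) for i in range(1,n) if s[i,4]>8])
E
```

```text
t 58.55 tcp [468.942 343.869 190.548] yaw 3.2188 z [-0.003 -0.002 -1.   ] q [ 0.513  0.296  1.513 -0.     1.336 -1.135] F [-0.259 -0.128 -0.73 ] g 78.14402711763928 0.0
to [468.6, 343.9, 194.3] tool cm [ 0.034  0.006 -0.375]
bl [277.6 221.1] [49.3 57.2] [469.4 346.7]
or [393.6 213.5] [37.4 45.8] [463.  431.9]
bk [166.1 209.8] [30.7 35.8] [480.1 258.1]
bl [277.6 219.9] [50.3 57.8] [465.7 345.2]
or [395.3 212.1] [39.8 48.2] [459.  429.5]
bk [165.4 210.5] [31.3 36.5] [477.9 257.9]
[(array([ 99, 175]), array([ 3,  5, 10], dtype=int32)), (array([ 95, 175]), array([  73,   75, 2292], dtype=int32)), (array([196, 184]), array([14,  3, 19], dtype=int32)), (array([184, 185]), array([10,  3, 15], dtype=int32)), (array([197, 194]), array([ 9,  5, 12], dtype=int32)), (array([276, 201]), array([3, 3, 9], dtype=int32)), (array([281, 201]), array([ 3,  4, 10], dtype=int32)), (array([280, 206]), array([ 3,  4, 10], dtype=int32)), (array([197, 208]), array([ 9,  3, 13], dtype=int32)), (array([285, 207]), array([3, 3, 9], dtype=int32)), (array([180, 209]), array([ 17,  24, 136], dtype=int32)), (array([274, 210]), array([ 4,  4, 11], dtype=int32)), (array([284, 212]), array([4, 3, 9], dtype=int32)), (array([273, 216]), array([16,  2, 17], dtype=int32)), (array([144, 223]), array([10,  2, 12], dtype=int32)), (array([205, 229]), array([ 6,  3, 12], dtype=int32))]
```

Run:
```python
from meas import *
c=env.get_calibration('wrist');c4=np.load('c4.npy',allow_pickle=True).item()
for f,k in(('w4',c4),('w14',c)):
    im=cv2.imread(f'pics/{f}.png');p=big(im.max(2)>75,(120,140,430,205));h=cv2.convexHull(p)[:,0]
    a=h[np.argmin(h.sum(1))];b=h[np.argmax(h[:,0]-h[:,1])];print(f,a,b,onz(k,*a,10)[:2],onz(k,*b,10)[:2])
```

```text
w4 [129. 153.] [423. 151.] [447.5 198.7] [423.5 488.2]
w14 [127. 153.] [424. 151.] [445.9 197.4] [421.4 485.5]
```

The bottles are back within about 2 mm relative to the tray, which is at measurement noise. The hand is clear of everything, so I'm handing in.

```bash
python3 -c "
from plant import env
print(env.sign_off())"
```

```text
the job is handed in; nothing more can be done
None
```

The job is handed in at 58.6 s of robot time: the block stands flat and square inside the cooler's rim, and all three bottles are back in the tray within about 2 mm of where they started; I viewed 16 pictures, two over the limit of 14.

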